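# Put the sugar shaker away and serve the roll with tongs

## Task

The round roll has just been dusted, so first put the sugar shaker standing in front of its stand back upright, right down in its own well of the caddy: the empty end well whose label shows three dots, like the shaker's cap. Then take the tongs by their black grips, close their tips round the round roll and lift it well clear of its stand, a good 8 cm, without dropping it or touching it with the gripper itself. Finish while still holding the roll up in the tongs; leave the plaited roll, the pepper pot, the bowl, the mug and the jar where they are.

Things in the scene. Friction and masses are not known exactly. Their poses are not given: they have to be found in the camera images.
- shaker: steel sugar shaker, an upright cylinder 46 mm in diameter and 105 mm high (the side is straight up to 89 mm, above it the cap tapers), three dark dots on its top, about 0.18 kg. Origin: centre of its underside; z up. It starts standing on the table some 10 to 13 cm in front of (towards the robot from) the round roll's stand.
- caddy: fixed white block, 235 mm (its x) by 84 (y) by 45 mm high, turned a little, with three round wells in a row along x, 75 mm apart, 52 mm across, 35 mm deep. Labels on top along its -y edge show three, two and one dots, from +x to -x. The pepper pot stands in the one-dot well, the others are empty. Origin: centre of its underside.
- own_well (a point): centre of the floor of the shaker's own well: the three-dot end well at the caddy's +x end, 75 mm from the middle well. The well's floor is 10 mm above the table, its mouth 45 mm above the table. The shaker's origin comes here when it is home.
- tongs: steel spring tongs lying level on edge on their rest; x runs from the hinge (x = -100 mm) to the tip scoops (50 mm long, middle at x = +100 mm, end at +125 mm), y across, the way they open and close, z up. Arms are upright strips 22 mm tall (scoops 26 mm). Origin: midway between the two black grips, at the underside. About 0.13 kg, balanced at the grips.
- grips (a point): grip point: midway between the black grips (outside the arms, 50 mm long, 22 mm tall), 11 mm above the tongs' underside, at the start 46 mm above the table, with nothing beside it; under it only the rest's foot (30 mm wide, 5 mm thick). Over both grips: 56 mm at rest, 38 mm closed on the round roll, 20 mm shut. 1 mm of squeeze narrows the tips 2 mm.
- tips (a point): the roll's place: midway between the middles of the tip scoops, 11 mm above the tongs' underside, 100 mm from the grips. Inside, the open scoops stand 85 mm apart at their middle (a shallow hollow), 68 mm at the hinge-side end, 75 mm at the far end.
- tongs_left (a joint): angle by which each tong arm is squeezed (both alike): 0 = open at rest, about 0.09 rad closed on the round roll, 0.18 rad shut. A spring presses the grips outward against the fingers with about 10 N at rest, 14 N when closed on the roll, 17 N shut, so the tongs stay held at any finger gap below 56 mm.
- tongs_rest: fixed white plastic rest under the tongs: two crossbars whose tops are 35 mm above the table, at 75 mm behind and 60 mm in front of the grips (widths 50 and 110 mm). Origin: on the table under the grips; x along the tongs.
- roll: the round bread roll to serve, 48 mm in diameter, 36 mm high, upright sides from 6 to 24 mm above its underside, domed top, about 45 g. Origin: centre of its underside; z up. It starts in the middle of the top of its stand.
- roll_stand: fixed small metal footed stand, round, 100 mm in diameter, 50 mm high, carrying the round roll. Origin: centre of its foot on the table. The two stands look alike and may change places.
- plait: long plaited roll on the other stand, about 85 by 40 mm and 27 mm high, to be left alone. Origin: centre of its underside.
- plait_stand: the other footed stand, 100 mm in diameter, 50 mm high, carrying the plaited roll. Origin: centre of its foot on the table.
- pepper_pot: smaller steel pot, 42 mm in diameter, 85 mm high, one dot on top, standing in the caddy's one-dot well (top 95 mm above the table), to be left alone. Origin: centre of its underside.
- ramekin: small white bowl, 72 mm across, 40 mm high, standing on the table near its middle, nearer to the robot; leave it alone. Origin: centre of its underside.
- mug: white mug, 76 mm across, 85 mm high, on the table beyond and outside the stands; leave it alone. Origin: centre of its underside.
- jam_jar: jar with a white cap, 64 mm across, 85 mm high, on the table beyond and outside the stands; leave it alone. Origin: centre of its underside.
Mind the look-alikes: they are no part of the job. What is shaped like the roll_stand but orange or pink is not meant. Leave any red look-alike of the shaker alone.

How it is judged:
On the way, in this order (a step that is already met when the one before it is completed fails the run):
1. the sugar shaker stands home in its own three-dot well and is let go (horizontal distance between shaker and own_well below 0.008 m and height (world z) of shaker below 0.016 m and angle between shaker's own z axis and vertical below 0.15 rad and contact force between the fingers and shaker below 0.1 N), for 0.2 s.
2. the tongs are held by the gripper, clear of their rest (contact force between the fingers and tongs above 1 N and height (world z) of tongs above 0.05 m and contact force between tongs and tongs_rest below 0.05 N), for 0.2 s.
At the end, for the whole second after the job is handed in: Ends holding: fingers on the tongs (>1 N), roll (>0.3 N) between the tip scoops only (35 mm along), its underside over 110 mm above the table (60 mm above the stand), under 5 cm/s; roll and tongs touch nothing else. Shaker released, upright in its own well (8 mm, under 16 mm high) (all of step 1 and contact force between the fingers and tongs above 1 N and contact force between tongs and roll above 0.3 N and height (world z) of roll above 0.11 m and linear speed of roll below 0.05 m/s and x of roll in the frame of tongs between 0.065 and 0.135 m and y of roll in the frame of tongs between -0.025 and 0.025 m and z of roll in the frame of tongs between -0.045 and 0.012 m and contact force between each of the fingers, the arm and roll below 0.1 N and contact force between each of roll, tongs and roll_stand below 0.05 N and contact force between each of roll, tongs and plait_stand below 0.05 N and contact force between each of roll, tongs and shaker below 0.05 N and contact force between each of roll, tongs and caddy below 0.05 N and contact force between each of roll, tongs and pepper_pot below 0.05 N and contact force between each of roll, tongs and tongs_rest below 0.05 N and contact force between each of roll, tongs and mug below 0.05 N and contact force between each of roll, tongs and jam_jar below 0.05 N and contact force between roll and ramekin below 0.05 N and contact force between roll and plait below 0.05 N); the arm keeps its last pose, push and grip.
It fails at once if the robot itself touches the roll (contact force between any of the fingers, the arm and roll above 0.3 N).
It fails at once if the roll is dropped off its stand (height (world z) of roll below 0.035 m).
It fails at once if the plaited roll, pepper pot, bowl, mug or jar is displaced by more than 2 cm or knocked over (distance of any of plait, pepper_pot, ramekin, mug, jam_jar from where it was at the start of the episode above 0.02 m or angle between any of plait, pepper_pot, ramekin, mug, jam_jar's own z axis and vertical above 0.5 rad).
It fails at once if the shaker is knocked over (angle between shaker's own z axis and vertical above 0.7 rad).
It also fails if it takes over 61 s, if anything falls off the work surface, if the arm or the gripper's body presses on something with over 40 N, if the wrist force passes 120 N, or if a joint passes its speed limit or range.

## Robot

A 6-joint arm with a two-finger parallel gripper is mounted at the origin on the work surface. World frame = base frame: x ahead of the robot, y to its left, z up, the work surface at z = 0. Lengths are in m, angles in rad, forces in N, time in s.
With the tool pointing down it reaches from about 0.425 to 1.125 m from the base axis. Payload 14.9 kg.
Tool frame: the origin (TCP) lies midway between the tips of the shut fingers; the grasp point (between the pads) lies ctrl.grip_point_offset behind it (ctrl.grip_point_offset is the distance from the TCP to the grasp point, in m); z points along the fingers, y is the direction in which the jaws open and shut (so a half turn about z gives the same grasp; the last joint's range is limited). The gripper opens to 91 mm and grips with 3 to 60 N. Pads are 32 mm wide; open, the fingers measure 118 mm over their backs; the gripper's body (76 mm by 178 mm) begins 60 mm behind the grasp point.
Start: joints at [-1.136, 0.379, 1.734, -0, 1.028, -0.033], TCP at [0.316, -0.625, 0.176] pointing down, gripper open.
Joint ranges: [-2.77, 2.77], [-0.74, 2.19], [0, 2.66], [-1.06, 4.2], [0.31, 2.87], [-3.08, 3.08]. Speed limits (rad/s): [1.89, 1.89, 2.39, 3.14, 3.14, 3.14].

## Interface

Orientations are given as a 3x3 rotation matrix whose columns are the frame's x, y, z axes.
In Python, from rig import ctrl gives the robot as it stands. The module is installed in compiled form; this text tells all that it offers.
- The arm moves only by the tool jog_arm, never from a script. Its argument "motion" is a list of rows, each an object with "delta_pos": the shift along the tool's x, y, z in m, a list of three; "spin": the turn about the tool's z in degrees. A call has 1 to 8 rows; each row is the pose to reach, as a shift and turn from the pose commanded when the call began, along the tool's axes at that moment; what a row does not reach only later rows make up. A row lasts 1/10 s, in which the tool goes at most 50 mm and 8.59 degrees, less where a joint would pass 70% of its speed; a pose out of reach is approached as far as the arm can. A call with a gripper value outside its range is refused whole. "gripper" is the opening, from -1 (shut) to 1 (fully open), set as the call begins (left out, the last holds). The fingers move at their own pace and stop on an object; "squeeze" is the grip in N (left out, the last holds). Time passes only in rows, so rows that repeat a pose let the fingers close. It gives the time, the measured TCP pose, the force and the opening at its end, in the units of the state.
- ctrl.observe(): the state, without advancing time (a new reading comes with each control period).
- ctrl.snapshot(name): name is "scene" or "side" or "wrist"; returns (picture, depth): 480x640x3 uint8, red, green, blue; 480x640 float32, m along the optical axis (not along the pixel's ray), 0 where there is no reading.
- ctrl.camera_info(name): a dict with "intrinsics" (3x3 intrinsics, pixels), "k1" (the pictures are not rectified: a ray, as slopes to the right and down, at radius r is drawn at 1 + k1 r^2 times it, then the intrinsics apply), "T" (4x4, takes a point from camera to world coordinates). Camera axes: x right, y down, z forward; pixel columns grow to the right and rows downward; lengths in m; the calibration is good to about 2 mm. A picture is of the moment at which its call begins: read the wrist's pose just before it. camera_info takes no time and is no camera call; for the wrist camera it gives the pose at the moment of the call.
- ctrl.close_job(): hands the job in, once; it reports no verdict.
The state is a dict: "clock": time; "joint_pos": joint angles; "joint_velocities": joint speeds; "tau": joint torques, N m; "ee_pos": TCP position; "eef_rot": TCP orientation; "ft_force": force on the tool from outside, world axes, zero at the start; "torque": the same for the moment, N m; "grip_width": opening from 0.0 (shut) to 1.0 (fully open).
Only numpy, scipy, OpenCV 4.12 (cv2) and the standard library are available. Lean on these libraries where they do the work, as an engineer would, in place of code of your own. Each camera call takes 0.05 s, during which the arm holds its last target.

## Working session

There is one attempt and no reset: what is moved stays moved. The work goes in short steps, Python scripts to look and compute and a tool call to move; the robot and the scene stay as the last step left them, time stands still between calls to the robot, and variables do not carry over. Pictures are saved under pics/ and viewed, and the job is handed in when it is done.

Besides the shell and the picture viewer there is one more tool, called by a JSON object that holds its "name" and its "arguments", one argument or row to a line. jog_arm: Moves the arm, as the interface text tells. Its arguments: {"type":"object","properties":{"motion":{"type":"array"},"gripper":{"type":"number"},"squeeze":{"type":"number"}},"required":["motion"]}

```bash
mkdir -p pics; cat > h.py <<'E'
import numpy as np, cv2
from rig import ctrl
def snap(name,tag):
    info=ctrl.camera_info(name); p,d=ctrl.snapshot(name)
    cv2.imwrite(f'pics/{tag}.png',p[:,:,::-1]); np.savez(f'pics/{tag}.npz',p=p,d=d,K=info['intrinsics'],k1=info['k1'],T=info['T'])
    return p,d,info
def load(tag): return np.load(f'pics/{tag}.npz')
def cloud(z):
    K=np.array(z['K']);k1=float(z['k1']);T=np.array(z['T']);d=z['d']
    v,u=np.mgrid[0:480,0:640]
    x=(u-K[0,2])/K[0,0];y=(v-K[1,2])/K[1,1]
    xs,ys=x.copy(),y.copy()
    for _ in range(15):
        f=1+k1*(xs**2+ys**2); xs=x/f;ys=y/f
    P=np.stack([xs*d,ys*d,d],-1)@T[:3,:3].T+T[:3,3]
    P[d==0]=np.nan
    return P
def w2p(z,X):
    K=np.array(z['K']);k1=float(z['k1']);T=np.array(z['T'])
    c=(np.asarray(X)-T[:3,3])@T[:3,:3]; s=c[...,:2]/c[...,2:]
    s=s*(1+k1*(s**2).sum(-1,keepdims=True))
    return s@K[:2,:2].T+K[:2,2]
E
python3 - <<'E'
from h import *
o=ctrl.observe(); print(o['clock'],o['ee_pos'],o['eef_rot'],o['grip_width'],ctrl.grip_point_offset)
for n in ('scene','side'):
    p,d,i=snap(n,n+'0'); print(n,np.round(i['T'],3).tolist(),i['k1'],i['intrinsics'])
E
```

```text
0.0 [ 0.31545283 -0.62441181  0.17569493] [[ 8.92562259e-01  4.50923954e-01 -4.48233168e-04]
 [ 4.50924175e-01 -8.92561727e-01  9.75758919e-04]
 [ 3.99172996e-05 -1.07304476e-03 -9.99999423e-01]] 1.0020215422766685 0.0188
scene [[0.611, 0.532, -0.587, 1.446], [0.792, -0.395, 0.466, -0.717], [0.016, -0.749, -0.662, 1.089], [0.0, 0.0, 0.0, 1.0]] 0.006821217862960406 [[616.96639786   0.         321.18380971]
 [  0.         616.96639786 235.14629562]
 [  0.           0.           1.        ]]
side [[-0.755, -0.394, 0.525, -0.013], [-0.656, 0.45, -0.606, 0.638], [0.002, -0.801, -0.598, 0.712], [0.0, 0.0, 0.0, 1.0]] 0.025223540516119535 [[482.23198451   0.         319.38096573]
 [  0.         482.23198451 246.08133338]
 [  0.           0.           1.        ]]
```

View pics/scene0.png

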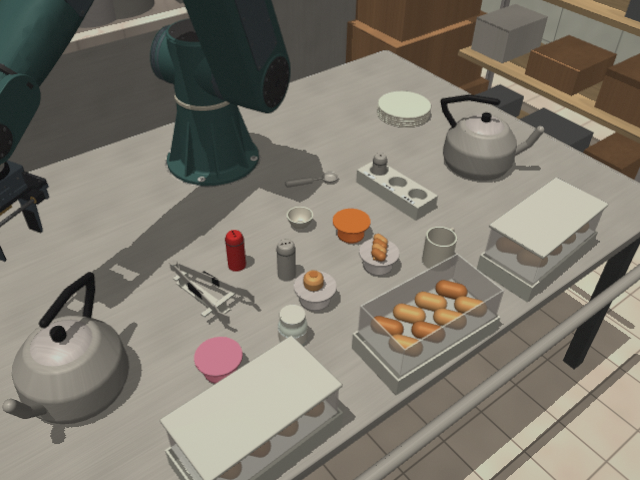

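View pics/side0.png

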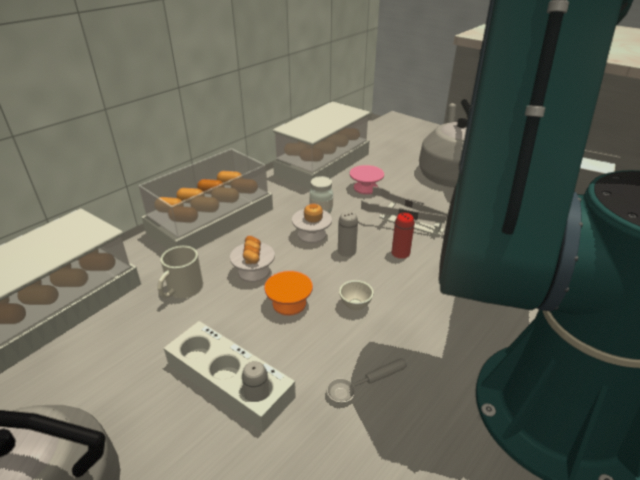

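The scene camera shows these candidates:
- **Shaker:** steel at (286,258), and a red look-alike at (235,250) to leave alone. The pepper pot at (380,165) is in the caddy.
- **Stands:** the round roll's at (315,288) and the plait's at (379,255). The orange (351,225) and pink (219,358) ones are not meant.
- **Tongs:** (205,285).
- **Caddy:** (397,187), with the empty end well near (417,195).

I'll choose the steel shaker, and check it and the caddy labels in a close crop.

```bash
python3 - <<'E'
from h import *
a=load('scene0')['p'][:,:,::-1]; b=load('side0')['p'][:,:,::-1]
L=[a[225:325,165:345],a[145:220,350:440+45],b[315:435,155:335],b[190:290,210:390]]
r=[cv2.resize(x,(400,300),interpolation=cv2.INTER_CUBIC) for x in [a[225:345,165:325],a[142:222,345:452],b[310:430,150:310],b[170:290,220:380]]]
cv2.imwrite('pics/crop0.png',np.vstack([np.hstack(r[:2]),np.hstack(r[2:])]))
for n in('scene0','side0'):
    P=cloud(load(n)); ok=~np.isnan(P[...,0])
    # height image top-down clusters
    x,y,h=P[ok].T
    m=(x>.3)&(x<1.2)&(abs(y)<.7)&(h>-.05)&(h<.3)
    im=np.zeros((450,700),np.float32)-1
    ix=((1.2-x[m])*500).astype(int);iy=((.7-y[m])*500).astype(int)
    np.maximum.at(im,(ix,iy),h[m])
    cv2.imwrite(f'pics/h_{n}.png',cv2.applyColorMap(np.clip(im*255/.15,0,255).astype(np.uint8),cv2.COLORMAP_JET))
E
```

```text
(no output)
```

View pics/crop0.png

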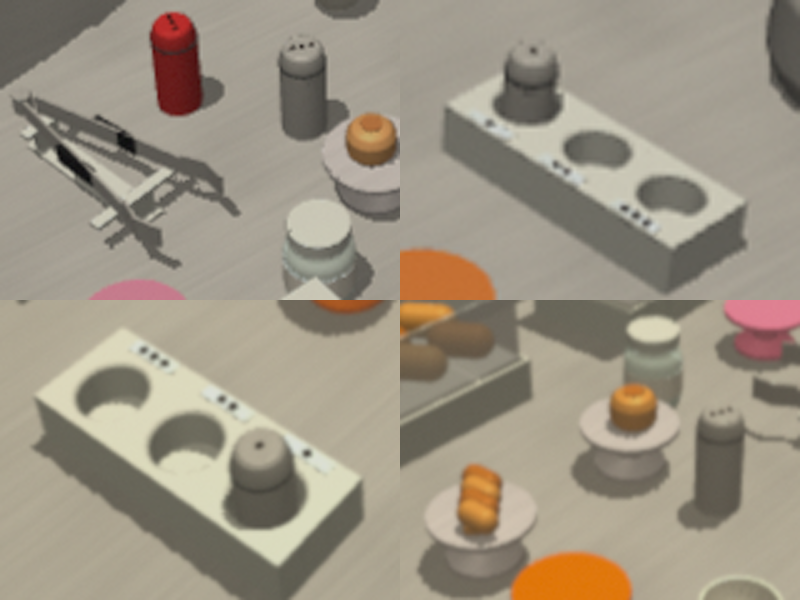

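View pics/h_scene0.png

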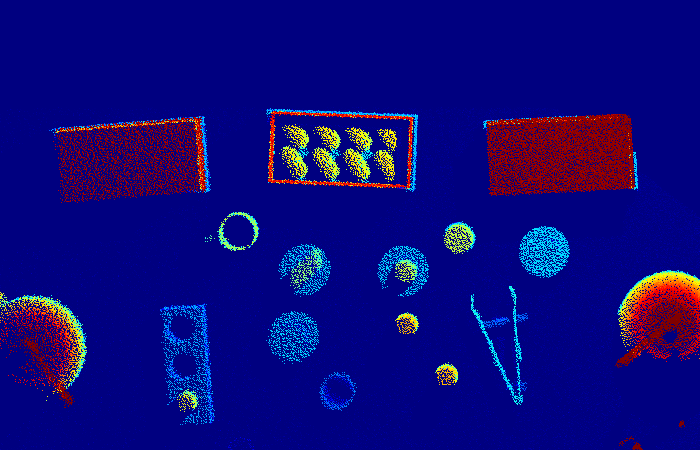

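The crop shows three dots on the steel shaker and three dots at the caddy's far (left) end well, which is empty; the pepper pot with one dot is at the other end. Now fitting positions.

```bash
cat > fit.py <<'E'
from h import *
from scipy.optimize import least_squares
def circ(xy,r,c0):
    s=least_squares(lambda c:np.hypot(*(xy-c).T)-r,c0,loss='soft_l1',f_scale=.001); return s.x,np.sqrt(np.mean(s.fun**2))
E
python3 - <<'E'
from fit import *
for n in('scene0','side0'):
    P=cloud(load(n)).reshape(-1,3);P=P[~np.isnan(P[:,0])]
    def near(c,r,lo,hi):return P[(np.hypot(P[:,0]-c[0],P[:,1]-c[1])<r)&(P[:,2]>lo)&(P[:,2]<hi)]
    t=near((.75,0.25),.1,-.02,.02);print(n,'table z',np.median(near((.62,.2),.04,-.02,.02)[:,2]))
    q=near((.553,-.113),.045,.015,.085);print(' shaker',len(q),circ(q[:,:2],.023,[.56,-.113]),'top',near((.553,-.113),.03,.09,.2)[:,2].max())
    q=near((.66,-.107),.04,.057,.073);print(' roll',len(q),circ(q[:,:2],.024,[.66,-.107]),'top',near((.66,-.107),.03,.06,.2)[:,2].max())
    q=near((.66,-.107),.07,.040,.054)
    rc=cv2.minEnclosingCircle(q[:,:2].astype(np.float32));print(' stand',rc)
    q=near((.485,.325),.16,.041,.049)
    (c,s,a)=cv2.minAreaRect(q[:,:2].astype(np.float32));print(' caddy',c,s,a,np.median(q[:,2]))
    # tongs
    q=near((.5,-.31),.17,.05,.075);
    print(' tongs zrange',np.percentile(q[:,2],[2,50,98]),len(q), 'red', near((.45,-.19),.04,.03,.08)[:,:2].mean(0))
    q=near((.4,-.336),.012,.045,.07); print('hinge',q.mean(0) if len(q) else None)
E
```

```text
scene0 table z -0.0002339825083750302
 shaker 388 (array([ 0.54718967, -0.11098917]), np.float64(0.0019043938805218942)) top 0.11017236310835099
 roll 106 (array([ 0.65383477, -0.10852651]), np.float64(0.002614440652524457)) top 0.09122725344901628
 stand ((0.6571882963180542, -0.10468881577253342), 0.053640302270650864)
 caddy (0.46999046206474304, 0.32583731412887573) (0.23780380189418793, 0.09272599220275879) 4.956722736358643 0.04468615700302747
 tongs zrange [0.05018612 0.056286   0.0713837 ] 737 red [ 0.46120302 -0.19924383]
hinge [ 0.40135337 -0.33727419  0.05466128]
side0 table z 8.747206472575764e-05
 shaker 464 (array([ 0.54823968, -0.11049453]), np.float64(0.0013946677253476717)) top 0.10734125237771341
 roll 101 (array([ 0.65484055, -0.1083791 ]), np.float64(0.0014046708158847998)) top 0.08813529128927178
 stand ((0.6559163928031921, -0.10260891169309616), 0.051184702664613724)
 caddy (0.4682471752166748, 0.3277774155139923) (0.23813635110855103, 0.08741435408592224) 4.288839340209961 0.045482263712398385
 tongs zrange [0.05025408 0.055546   0.07281252] 725 red [ 0.43679237 -0.17495105]
hinge None
```

Shaker at (0.548,-0.111), and both cameras agree to 1 mm. Moving above it while turning the jaws along world y, to stay clear of the stand.

{"name": "jog_arm", "arguments": {
  "motion": [
    {"delta_pos": [0.03,-0.024,0],"spin": 3.4},
    {"delta_pos": [0.065,-0.052,0],"spin": 6.8},
    {"delta_pos": [0.103,-0.083,0],"spin": 10.2},
    {"delta_pos": [0.141,-0.113,0],"spin": 13.6},
    {"delta_pos": [0.179,-0.144,0],"spin": 17},
    {"delta_pos": [0.217,-0.175,0],"spin": 20.4},
    {"delta_pos": [0.255,-0.205,0],"spin": 23.8},
    {"delta_pos": [0.285,-0.229,0],"spin": 26.8}
  ],
  "gripper": 1
}}

```text
clock: 0.9
ee_pos: [0.4672, -0.2895, 0.1762]
eef_rot: [[1.0, -0.002, -0.0], [-0.002, -1.0, 0.0], [-0.0, -0.0, -1.0]]
ft_force: [0.7, -0.8, 0.5]
grip_width: 1.001
```

{"name": "jog_arm", "arguments": {
  "motion": [
    {"delta_pos": [0.018,-0.04,0]},
    {"delta_pos": [0.036,-0.08,0]},
    {"delta_pos": [0.056,-0.125,0]},
    {"delta_pos": [0.073,-0.162,0]},
    {"delta_pos": [0.081,-0.18,0]},
    {"delta_pos": [0.081,-0.18,0]}
  ]
}}

```text
validation failed for argument at $.mo...
```

```bash
python3 - <<'E'
from fit import *
p,d,i=snap('wrist','w1'); print(np.round(i['T'],3).tolist()); z=load('w1')
P=cloud(z).reshape(-1,3);P=P[~np.isnan(P[:,0])]
q=P[(np.hypot(P[:,0]-.548,P[:,1]+.111)<.04)&(P[:,2]>.02)&(P[:,2]<.086)]
if len(q): print(len(q),circ(q[:,:2],.023,[.548,-.111]))
print(w2p(z,[[.548,-.111,.105],[.548,-.111,0],[.654,-.108,.086]]))
o=ctrl.observe();print(o['ee_pos'],o['clock'])
E
```

```text
[[-0.001, -0.962, -0.272, 0.544], [-1.0, 0.001, 0.001, -0.291], [-0.0, 0.272, -0.962, 0.384], [0.0, 0.0, 0.0, 1.0]]
2161 (array([ 0.54744526, -0.11161676]), np.float64(0.00039110884899068747))
[[ 49.80618042 117.43803416]
 [122.81646428 118.25800517]
 [ 38.41502323 -50.92243469]]
[ 0.46842527 -0.28625833  0.17610287] 0.95
```

View pics/w1.png

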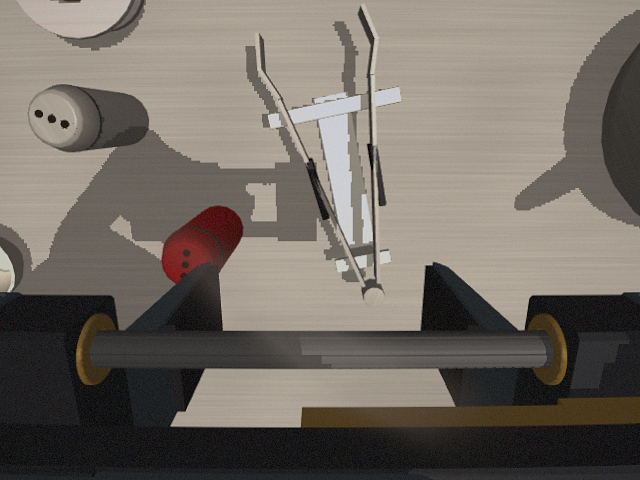

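The jog was refused because each row needs a spin. The wrist view does show the tongs from above: hinge at (373,294), black grips at (318,190) and (377,175), tips at (258,35) and (362,10). The shaker fit is (0.5474,-0.1116). Fitting the tongs from this picture, then jogging again.

```bash
python3 - <<'E'
from fit import *
z=load('w1');P=cloud(z);p=z['p'].astype(int)
m=(P[...,2]>.045)&(P[...,2]<.072)
m[:, :235]=0; m[:,410:]=0; m[305:]=0
v,u=np.nonzero(m); print(len(v))
for r in range(0,305,20):
    s=v==r
    if s.any(): print(r,[ (int(a),np.round(P[r,a],4).tolist()) for a in u[s]][::3])
# dark grips
g=m&(p.sum(-1)<150); n,l,st,c=cv2.connectedComponentsWithStats(g.astype(np.uint8))
for k in range(1,n):
    if st[k,4]>20:print('grip',st[k],P[l==k].mean(0),P[l==k].min(0),P[l==k].max(0))
q=P[280:304,358:386].reshape(-1,3);q=q[q[:,2]>.04];print('hinge',q.mean(0),q.min(0),q.max(0))
E
```

```text
4026
20 [(363, [0.6177, -0.3224, 0.0468]), (366, [0.6148, -0.3233, 0.0599]), (369, [0.6148, -0.3254, 0.0601])]
40 [(255, [0.6015, -0.243, 0.0607]), (258, [0.6014, -0.2452, 0.0611]), (261, [0.6037, -0.2457, 0.0481]), (373, [0.6024, -0.3293, 0.0549]), (376, [0.6013, -0.3308, 0.061])]
60 [(256, [0.5878, -0.2433, 0.0615]), (259, [0.588, -0.2453, 0.0602]), (262, [0.5892, -0.2463, 0.0508]), (372, [0.588, -0.3285, 0.0589]), (375, [0.5879, -0.3307, 0.0594])]
80 [(264, [0.5739, -0.2487, 0.0616]), (267, [0.574, -0.2508, 0.0607]), (369, [0.5747, -0.3275, 0.051]), (372, [0.5742, -0.3292, 0.0568])]
100 [(277, [0.56, -0.2574, 0.0565]), (280, [0.5599, -0.2597, 0.0568]), (371, [0.56, -0.3291, 0.0544]), (374, [0.5599, -0.3312, 0.056])]
120 [(286, [0.5452, -0.264, 0.0581]), (289, [0.5452, -0.2662, 0.0568]), (372, [0.5452, -0.33, 0.0567]), (375, [0.5452, -0.3323, 0.0568])]
140 [(295, [0.5302, -0.2706, 0.0566]), (298, [0.5302, -0.2729, 0.0564]), (372, [0.5299, -0.3311, 0.0517]), (375, [0.5301, -0.333, 0.0554])]
160 [(305, [0.5147, -0.2781, 0.0557]), (308, [0.5148, -0.2805, 0.0564]), (311, [0.5148, -0.28
[... 1486 characters left out ...]
809  0.05921722]
grip [368  44   5  29  38] [ 0.5901866  -0.32787439  0.05213248] [ 0.57985625 -0.32896158  0.04621066] [ 0.59997279 -0.32674358  0.05736534]
grip [368 144   5  28  62] [ 0.51896117 -0.33033682  0.05261148] [ 0.50485893 -0.33254642  0.0455153 ] [ 0.52702565 -0.32860297  0.05745718]
grip [307 159  22  61 339] [ 0.49093345 -0.28734475  0.05641174] [ 0.4667414  -0.29643298  0.05129763] [ 0.51534721 -0.27961755  0.05892768]
grip [379 190   6  16  56] [ 0.48422759 -0.33925601  0.05667051] [ 0.47850906 -0.34181622  0.05478917] [ 0.49099371 -0.33725662  0.05870011]
hinge [ 0.40177595 -0.3352209   0.05429414] [ 0.3918215  -0.34548127  0.04040084] [ 0.41422845 -0.32375766  0.05881968]
```

{"name": "jog_arm", "arguments": {
  "motion": [
    {"delta_pos": [0.018,-0.04,0],"spin": 0},
    {"delta_pos": [0.036,-0.08,0],"spin": 0},
    {"delta_pos": [0.056,-0.125,0],"spin": 0},
    {"delta_pos": [0.073,-0.162,0],"spin": 0},
    {"delta_pos": [0.081,-0.18,0],"spin": 0},
    {"delta_pos": [0.081,-0.18,0],"spin": 0}
  ]
}}

```text
clock: 1.55
ee_pos: [0.5483, -0.1099, 0.1761]
eef_rot: [[1.0, 0.003, -0.0], [0.003, -1.0, 0.0], [-0.0, -0.0, -1.0]]
ft_force: [0.3, 0.4, -0.1]
grip_width: 0.997
```

Tongs axis is about 13.7°, grip point about (0.497,-0.3115), with the arm tops at the expected 57 mm. Descending on the shaker.

{"name": "jog_arm", "arguments": {
  "motion": [
    {"delta_pos": [0,0.001,0.035],"spin": 0},
    {"delta_pos": [0,0.001,0.07],"spin": 0},
    {"delta_pos": [0,0.001,0.1],"spin": 0},
    {"delta_pos": [0,0.001,0.118],"spin": 0},
    {"delta_pos": [0,0.001,0.118],"spin": 0}
  ]
}}

```text
clock: 2.05
ee_pos: [0.5456, -0.1133, 0.0559]
eef_rot: [[1.0, -0.001, -0.004], [-0.001, -1.0, 0.001], [-0.004, -0.001, -1.0]]
ft_force: [0.3, -0.7, 0.8]
grip_width: 0.998
```

{"name": "jog_arm", "arguments": {
  "motion": [
    {"delta_pos": [0,0,0],"spin": 0},
    {"delta_pos": [0,0,0],"spin": 0},
    {"delta_pos": [0,0,0],"spin": 0},
    {"delta_pos": [0,0,0],"spin": 0},
    {"delta_pos": [0,0,0],"spin": 0},
    {"delta_pos": [0,0,0],"spin": 0}
  ],
  "gripper": -0.5,
  "squeeze": 20
}}

```text
clock: 2.65
ee_pos: [0.5478, -0.1129, 0.0586]
eef_rot: [[1.0, 0.0, 0.0], [0.0, -1.0, -0.0], [0.0, 0.0, -1.0]]
ft_force: [-0.1, -0.6, 0.5]
grip_width: 0.509
```

Width 46 mm, so the shaker is held. Lifting, then moving towards the caddy and stopping short to look.

{"name": "jog_arm", "arguments": {
  "motion": [
    {"delta_pos": [0,0,-0.02],"spin": 0},
    {"delta_pos": [0,0,-0.05],"spin": 0},
    {"delta_pos": [0,0,-0.08],"spin": 0},
    {"delta_pos": [0,-0.02,-0.1],"spin": 0},
    {"delta_pos": [0,-0.05,-0.1],"spin": 0},
    {"delta_pos": [0,-0.09,-0.1],"spin": 0},
    {"delta_pos": [0,-0.13,-0.1],"spin": 0},
    {"delta_pos": [0,-0.17,-0.1],"spin": 0}
  ]
}}

```text
clock: 3.45
ee_pos: [0.5475, 0.0586, 0.1585]
eef_rot: [[1.0, -0.0, 0.0], [-0.0, -1.0, -0.0], [0.0, 0.0, -1.0]]
ft_force: [1.5, -1.0, 0.7]
grip_width: 0.25
```

{"name": "jog_arm", "arguments": {
  "motion": [
    {"delta_pos": [0,-0.04,0],"spin": 0},
    {"delta_pos": [0,-0.08,0],"spin": 0},
    {"delta_pos": [0,-0.11,0],"spin": 0},
    {"delta_pos": [0,-0.13,0],"spin": 0},
    {"delta_pos": [0,-0.14,0],"spin": 0},
    {"delta_pos": [0,-0.14,0],"spin": 0},
    {"delta_pos": [0,-0.14,0],"spin": 0}
  ]
}}

```text
clock: 4.15
ee_pos: [0.5477, 0.1965, 0.1583]
eef_rot: [[1.0, -0.0, -0.0], [-0.0, -1.0, -0.0], [-0.0, 0.0, -1.0]]
ft_force: [0.1, 0.0, 0.0]
grip_width: 0.247
```

```bash
python3 - <<'E'
from fit import *
p,d,i=snap('wrist','w2');z=load('w2')
o=ctrl.observe();print(o['ee_pos'],o['clock'],o['grip_width'])
print(w2p(z,[[.544,.333,.045],[.469,.327,.045]]))
P=cloud(z).reshape(-1,3);P=P[~np.isnan(P[:,0])]
q=P[(abs(P[:,2]-.045)<.004)&(P[:,1]>.26)&(P[:,1]<.4)&(P[:,0]>.33)]
print(np.median(q[:,2]),cv2.minAreaRect(q[:,:2].astype(np.float32)))
E
```

```text
[0.54770209 0.19622974 0.1582719 ] 4.2 0.24933025202113707
[[150.94738024 225.09782323]
 [167.78633092 309.72611224]]
0.04465553428380328 ((0.5187445282936096, 0.3300415277481079), (0.13370190560817719, 0.08549134433269501), 4.177743911743164)
```

View pics/w2.png

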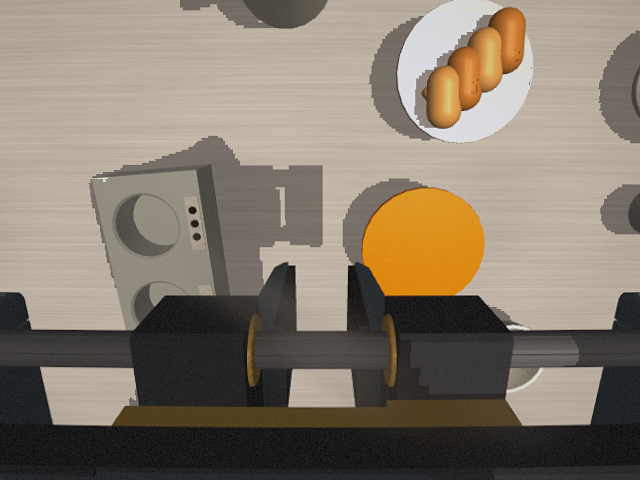

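The gripper came away empty (width 23 mm): the fingers had only just reached the shaker when I lifted. The caddy view is good: own well at (147,224), dots at (193,222). Checking where the shaker is and measuring the well.

```bash
python3 - <<'E'
from fit import *
z=load('w2');P=cloud(z);T=z['T']
c=T[:3,3]; t=(.045-c[2])/(P[...,2]-c[2]); Q=c+t[...,None]*(P-c)
r=np.hypot(Q[...,0]-.544,Q[...,1]-.333)
m=(P[...,2]<.0415)&(r<.032); cnt,_=cv2.findContours(m.astype(np.uint8),cv2.RETR_EXTERNAL,cv2.CHAIN_APPROX_NONE)
k=max(cnt,key=len)[:,0]; E=Q[k[:,1],k[:,0],:2]; print('mouth',circ(E,.026,[.544,.333]), 'free r',least_squares(lambda s:np.hypot(*(E-s[:2]).T)-s[2],[.544,.333,.026]).x)
f=P[(r<.032)&(P[...,2]<.02)];print('floor z',np.median(f[:,2]))
p,d,i=snap('side','side1');p,d,i=snap('scene','scene1')
for n in('scene1','side1'):
    A=cloud(load(n)).reshape(-1,3);A=A[~np.isnan(A[:,0])]
    q=A[(np.hypot(A[:,0]-.548,A[:,1]+.111)<.045)&(A[:,2]>.015)&(A[:,2]<.085)];print(len(q),circ(q[:,:2],.023,[.548,-.111]))
a=[cv2.resize(load(n)['p'][y:y+150,x:x+200,::-1],(400,300)) for n,x,y in(('scene1',200,200),('side1',250,150))]
cv2.imwrite('pics/c1.png',np.hstack(a))
E
```

```text
mouth (array([0.54345629, 0.33644398]), np.float64(0.0011424718286442987)) free r [0.54343868 0.33647324 0.02493192]
floor z 0.009766449694251195
391 (array([ 0.54734865, -0.11079178]), np.float64(0.0019123620285939613))
473 (array([ 0.54808767, -0.11063345]), np.float64(0.0013852616666796059))
```

View pics/c1.png

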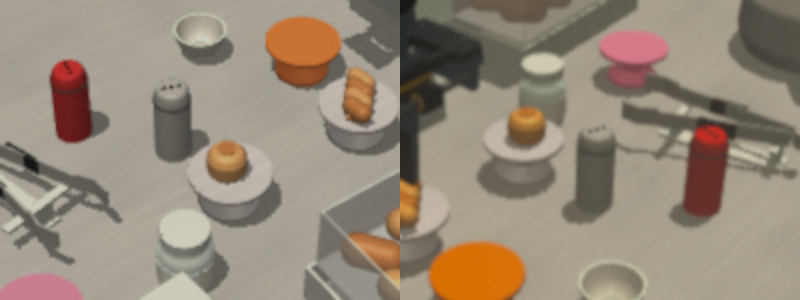

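The shaker is upright and unmoved. The hole fit and the rectangle fit of the caddy differ by about 4 mm in y, so I'm overlaying both before going on.

```bash
python3 - <<'E'
from fit import *
outs=[]
for n,(x0,y0,w,h) in (('w2',(80,140,160,200)),('side0',(150,310,160,130))):
    z=load(n);im=z['p'][:,:,::-1].copy();s=5
    im=cv2.resize(im[y0:y0+h,x0:x0+w],None,fx=s*.5 if 0 else 3,fy=3)
    for c,col in (((.5434,.3365),(0,0,255)),((.544,.332),(255,0,0))):
        a=np.linspace(0,6.3,60);X=np.stack([c[0]+.026*np.cos(a),c[1]+.026*np.sin(a),0*a+.045],-1)
        uv=((w2p(z,X)-[x0,y0])*3+1).astype(np.int32);cv2.polylines(im,[uv],True,col,1)
    t=np.radians(4.3);R=np.array([[np.cos(t),-np.sin(t)],[np.sin(t),np.cos(t)]])
    for cc,col in(((.4690,.3270),(0,255,0)),):
        X=np.array([[117.5,42],[-117.5,42],[-117.5,-42],[117.5,-42]])*1e-3@R.T+cc
        uv=((w2p(z,np.c_[X,np.full(4,.045)])-[x0,y0])*3+1).astype(np.int32);cv2.polylines(im,[uv],True,col,1)
    o=np.zeros((600,480,3),np.uint8);o[:im.shape[0],:im.shape[1]]=im;outs.append(o[:,:400] if 0 else o)
o=np.hstack(outs);cv2.imwrite('pics/ov.png',cv2.resize(o,(800,500)))
E
```

```text
(no output)
```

View pics/ov.png

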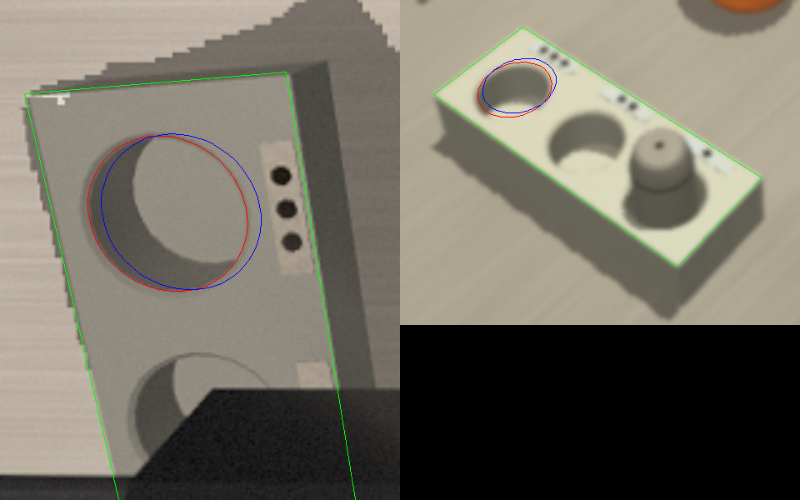

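The red circle fits the well rim in both views, so the wells sit off the block's centreline. I take own_well as about (0.5434,0.3369). Going back to the shaker.

{"name": "jog_arm", "arguments": {
  "motion": [
    {"delta_pos": [0,0.04,-0.01],"spin": 0},
    {"delta_pos": [0,0.085,-0.01],"spin": 0},
    {"delta_pos": [0,0.13,-0.01],"spin": 0},
    {"delta_pos": [0,0.175,-0.01],"spin": 0},
    {"delta_pos": [0,0.22,-0.01],"spin": 0},
    {"delta_pos": [0,0.26,-0.01],"spin": 0},
    {"delta_pos": [0,0.295,-0.01],"spin": 0},
    {"delta_pos": [0,0.3075,-0.01],"spin": 0}
  ],
  "gripper": 1
}}

```text
clock: 5.1
ee_pos: [0.5474, -0.1136, 0.1685]
eef_rot: [[1.0, -0.003, 0.0], [-0.003, -1.0, -0.0], [0.0, 0.0, -1.0]]
ft_force: [-0.3, -0.2, -0.1]
grip_width: 0.923
```

{"name": "jog_arm", "arguments": {
  "motion": [
    {"delta_pos": [0,0,0],"spin": 0},
    {"delta_pos": [0,0,0],"spin": 0}
  ]
}}

```text
clock: 5.3
ee_pos: [0.5475, -0.1101, 0.1682]
eef_rot: [[1.0, -0.001, -0.0], [-0.001, -1.0, 0.0], [-0.0, -0.0, -1.0]]
ft_force: [0.8, -0.6, 0.7]
grip_width: 0.996
```

{"name": "jog_arm", "arguments": {
  "motion": [
    {"delta_pos": [0,0,0.035],"spin": 0},
    {"delta_pos": [0,0,0.07],"spin": 0},
    {"delta_pos": [0,0,0.1],"spin": 0},
    {"delta_pos": [0,0,0.116],"spin": 0},
    {"delta_pos": [0,0,0.116],"spin": 0},
    {"delta_pos": [0,0,0.116],"spin": 0}
  ]
}}

```text
clock: 5.9
ee_pos: [0.5484, -0.11, 0.0532]
eef_rot: [[1.0, 0.001, 0.001], [0.001, -1.0, -0.0], [0.001, 0.0, -1.0]]
ft_force: [-0.7, -0.4, 0.5]
grip_width: 1.002
```

{"name": "jog_arm", "arguments": {
  "motion": [
    {"delta_pos": [0,0,0],"spin": 0},
    {"delta_pos": [0,0,0],"spin": 0},
    {"delta_pos": [0,0,0],"spin": 0},
    {"delta_pos": [0,0,0],"spin": 0},
    {"delta_pos": [0,0,0],"spin": 0},
    {"delta_pos": [0,0,0],"spin": 0},
    {"delta_pos": [0,0,0],"spin": 0},
    {"delta_pos": [0,0,0],"spin": 0}
  ],
  "gripper": -0.5,
  "squeeze": 30
}}

```text
clock: 6.7
ee_pos: [0.5475, -0.1103, 0.0521]
eef_rot: [[1.0, -0.0, -0.0], [-0.0, -1.0, 0.0], [-0.0, -0.0, -1.0]]
ft_force: [-0.4, -0.4, -1.7]
grip_width: 0.466
```

{"name": "jog_arm", "arguments": {
  "motion": [
    {"delta_pos": [0,0,0],"spin": 0},
    {"delta_pos": [0,0,0],"spin": 0}
  ]
}}

```text
clock: 6.9
ee_pos: [0.5477, -0.1104, 0.0522]
eef_rot: [[1.0, 0.0, -0.0], [0.0, -1.0, 0.0], [-0.0, -0.0, -1.0]]
ft_force: [-0.1, -0.3, -1.5]
grip_width: 0.464
```

{"name": "jog_arm", "arguments": {
  "motion": [
    {"delta_pos": [0,0,-0.01],"spin": 0},
    {"delta_pos": [0,0,-0.025],"spin": 0},
    {"delta_pos": [0,0,-0.03],"spin": 0},
    {"delta_pos": [0,0,-0.03],"spin": 0}
  ]
}}

```text
clock: 7.3
ee_pos: [0.5487, -0.1106, 0.0839]
eef_rot: [[1.0, 0.0, 0.002], [0.0, -1.0, -0.001], [0.002, 0.001, -1.0]]
ft_force: [0.2, -0.1, -2.0]
grip_width: 0.467
```

```bash
python3 - <<'E'
from fit import *
o=ctrl.observe();print(o['ee_pos'],o['ft_force'],o['grip_width'])
snap('side','side2');snap('scene','scene2')
a=[cv2.resize(load(n)['p'][y:y+150,x:x+200,::-1],(400,300)) for n,x,y in(('scene2',200,180),('side2',250,130))]
cv2.imwrite('pics/c2.png',np.hstack(a))
E
```

```text
[ 0.548703   -0.11059798  0.08390109] [ 0.216972   -0.12606751 -1.98725528] 0.46739736065452764
```

View pics/c2.png

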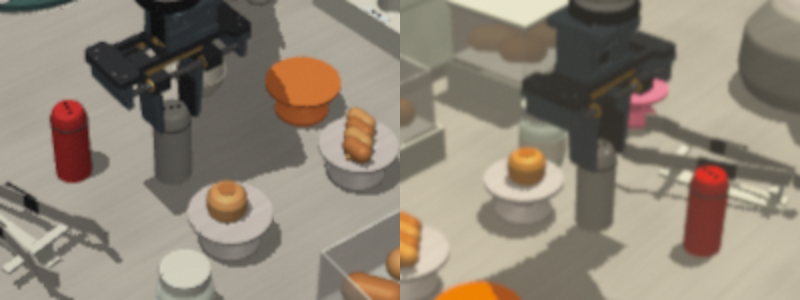

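Both cameras show the shaker lifted upright, and the load reads 2 N. Carrying it to the well.

{"name": "jog_arm", "arguments": {
  "motion": [
    {"delta_pos": [0,0,-0.025],"spin": 0},
    {"delta_pos": [0,-0.01,-0.05],"spin": 0},
    {"delta_pos": [0,-0.03,-0.06],"spin": 0},
    {"delta_pos": [0,-0.065,-0.06],"spin": 0},
    {"delta_pos": [0,-0.105,-0.06],"spin": 0},
    {"delta_pos": [0,-0.145,-0.06],"spin": 0},
    {"delta_pos": [0,-0.185,-0.06],"spin": 0},
    {"delta_pos": [0,-0.225,-0.06],"spin": 0}
  ]
}}

```text
clock: 8.2
ee_pos: [0.5472, 0.1162, 0.1419]
eef_rot: [[1.0, -0.0, -0.001], [-0.0, -1.0, -0.0], [-0.001, 0.0, -1.0]]
ft_force: [1.3, -0.0, -2.1]
grip_width: 0.465
```

{"name": "jog_arm", "arguments": {
  "motion": [
    {"delta_pos": [0,-0.04,0],"spin": 0},
    {"delta_pos": [-0.001,-0.08,0],"spin": 0},
    {"delta_pos": [-0.002,-0.12,0],"spin": 0},
    {"delta_pos": [-0.003,-0.16,0],"spin": 0},
    {"delta_pos": [-0.004,-0.19,0],"spin": 0},
    {"delta_pos": [-0.0045,-0.212,0],"spin": 0},
    {"delta_pos": [-0.0045,-0.222,0],"spin": 0},
    {"delta_pos": [-0.0045,-0.222,0],"spin": 0}
  ]
}}

```text
clock: 9.0
ee_pos: [0.5429, 0.3371, 0.1418]
eef_rot: [[1.0, 0.001, -0.001], [0.001, -1.0, -0.0], [-0.001, 0.0, -1.0]]
ft_force: [-0.4, -0.8, -2.1]
grip_width: 0.47
```

{"name": "jog_arm", "arguments": {
  "motion": [
    {"delta_pos": [0,0,0],"spin": 0},
    {"delta_pos": [0,0,0],"spin": 0}
  ]
}}

```text
clock: 9.2
ee_pos: [0.5432, 0.3355, 0.1422]
eef_rot: [[1.0, -0.001, -0.0], [-0.001, -1.0, -0.0], [-0.0, 0.0, -1.0]]
ft_force: [0.0, -0.4, -1.9]
grip_width: 0.465
```

```bash
python3 - <<'E'
from fit import *
o=ctrl.observe();print(o['ee_pos'],o['ft_force'],o['grip_width'],o['clock'])
for n in('side','scene'):
    snap(n,n+'3')
    A=cloud(load(n+'3')).reshape(-1,3);A=A[~np.isnan(A[:,0])]
    q=A[(np.hypot(A[:,0]-.543,A[:,1]-.337)<.045)&(A[:,2]>.075)&(A[:,2]<.125)]
    print(n,len(q),q[:,2].min(),circ(q[:,:2],.023,[.543,.337]))
z=load('w2')
a=[cv2.resize(load(n)['p'][y:y+150,x:x+200,::-1],(400,300)) for n,x,y in(('scene3',300,100),('side3',130,260))]
cv2.imwrite('pics/c3.png',np.hstack(a))
E
```

```text
[0.54323728 0.33546599 0.14218027] [ 0.04853718 -0.36699347 -1.90800312] 0.464849829739609 9.2
side 394 0.0898958152048791 (array([0.54321635, 0.3353425 ]), np.float64(0.0008882380999881055))
scene 182 0.08609997484355136 (array([0.5427157 , 0.33542347]), np.float64(0.002778874583400347))
```

View pics/c3.png

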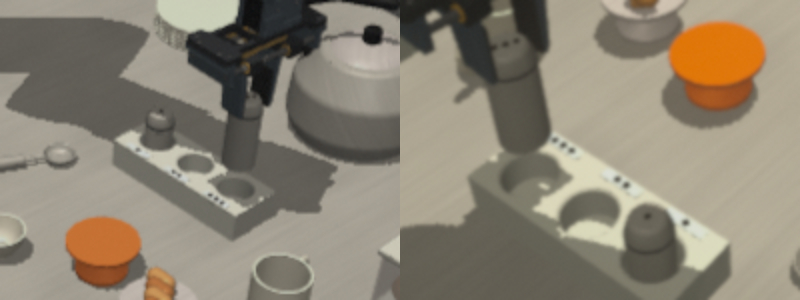

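The shaker hangs over its own well at (0.543,0.3354), so I shift 1.3 mm in +y and lower.

{"name": "jog_arm", "arguments": {
  "motion": [
    {"delta_pos": [0,-0.0013,0.015],"spin": 0},
    {"delta_pos": [0,-0.0013,0.03],"spin": 0},
    {"delta_pos": [0,-0.0013,0.038],"spin": 0},
    {"delta_pos": [0,-0.0013,0.045],"spin": 0},
    {"delta_pos": [0,-0.0013,0.052],"spin": 0},
    {"delta_pos": [0,-0.0013,0.059],"spin": 0},
    {"delta_pos": [0,-0.0013,0.065],"spin": 0},
    {"delta_pos": [0,-0.0013,0.065],"spin": 0}
  ]
}}

```text
clock: 10.1
ee_pos: [0.5428, 0.3377, 0.0765]
eef_rot: [[1.0, 0.0, -0.001], [0.0, -1.0, -0.001], [-0.001, 0.001, -1.0]]
ft_force: [0.3, 0.4, -3.2]
grip_width: 0.466
```

{"name": "jog_arm", "arguments": {
  "motion": [
    {"delta_pos": [0,0,0.004],"spin": 0},
    {"delta_pos": [0,0,0.008],"spin": 0},
    {"delta_pos": [0,0,0.012],"spin": 0},
    {"delta_pos": [0,0,0.014],"spin": 0},
    {"delta_pos": [0,0,0.014],"spin": 0}
  ]
}}

```text
clock: 10.6
ee_pos: [0.5431, 0.3378, 0.063]
eef_rot: [[1.0, 0.0, -0.0], [0.0, -1.0, -0.0], [-0.0, 0.0, -1.0]]
ft_force: [0.1, 0.3, -1.2]
grip_width: 0.467
```

It's in the well at the expected depth with low force. Releasing.

{"name": "jog_arm", "arguments": {
  "motion": [
    {"delta_pos": [0,0,0],"spin": 0},
    {"delta_pos": [0,0,0],"spin": 0},
    {"delta_pos": [0,0,0],"spin": 0},
    {"delta_pos": [0,0,0],"spin": 0},
    {"delta_pos": [0,0,0],"spin": 0},
    {"delta_pos": [0,0,0],"spin": 0},
    {"delta_pos": [0,0,0],"spin": 0}
  ],
  "gripper": 1
}}

```text
clock: 11.3
ee_pos: [0.5432, 0.3379, 0.0633]
eef_rot: [[1.0, 0.0, -0.0], [0.0, -1.0, -0.0], [-0.0, 0.0, -1.0]]
ft_force: [-0.4, -0.4, 0.3]
grip_width: 0.996
```

{"name": "jog_arm", "arguments": {
  "motion": [
    {"delta_pos": [0,0,-0.03],"spin": 0},
    {"delta_pos": [0,0,-0.07],"spin": 0},
    {"delta_pos": [0,0,-0.11],"spin": 0},
    {"delta_pos": [0,0.03,-0.12],"spin": 0},
    {"delta_pos": [0,0.07,-0.12],"spin": 0},
    {"delta_pos": [0,0.1,-0.12],"spin": 0},
    {"delta_pos": [0,0.12,-0.12],"spin": 0}
  ]
}}

```text
clock: 12.0
ee_pos: [0.543, 0.2162, 0.1835]
eef_rot: [[1.0, -0.001, 0.0], [-0.001, -1.0, -0.0], [0.0, 0.0, -1.0]]
ft_force: [0.3, -0.1, 0.1]
grip_width: 1.001
```

```bash
python3 - <<'E'
from fit import *
o=ctrl.observe();print(o['ee_pos'],o['ft_force'],o['grip_width'],o['clock'])
for n in('side','wrist'):
    snap(n,n+'4')
    A=cloud(load(n+'4')).reshape(-1,3);A=A[~np.isnan(A[:,0])]
    q=A[(np.hypot(A[:,0]-.543,A[:,1]-.337)<.03)&(A[:,2]>.055)&(A[:,2]<.095)]
    t=A[(np.hypot(A[:,0]-.543,A[:,1]-.337)<.03)&(A[:,2]>.095)&(A[:,2]<.15)]
    print(n,len(q),circ(q[:,:2],.023,[.543,.337]),'top',np.percentile(t[:,2],98))
a=[cv2.resize(load(n)['p'][y:y+h,x:x+w,::-1],(400,300)) for n,x,y,w,h in(('wrist4',0,0,640,480),('side4',130,260,200,150))]
cv2.imwrite('pics/c4.png',np.hstack(a))
E
```

```text
[0.5430258  0.21615414 0.18349476] [ 0.30081252 -0.07705211  0.10536655] 1.001488935341215 12.0
side 438 (array([0.54305599, 0.33782357]), np.float64(0.0008411422080871686)) top 0.11682764952810519
wrist 946 (array([0.54271915, 0.33679755]), np.float64(0.00033230880104571524)) top 0.11604551216111482
```

View pics/c4.png

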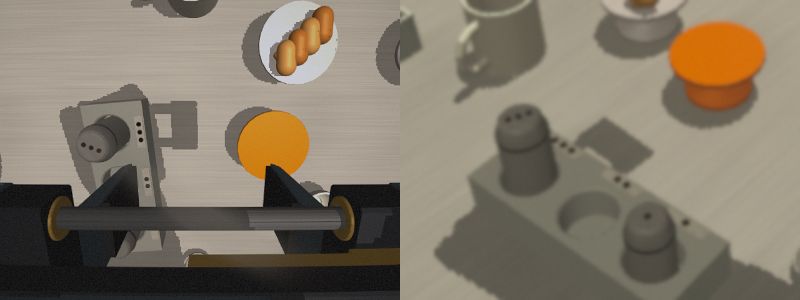

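The shaker is home: top at 116 mm, within 1 mm of the well centre, and released. Now to the tongs.

{"name": "jog_arm", "arguments": {
  "motion": [
    {"delta_pos": [0,0.03,0],"spin": -2},
    {"delta_pos": [0,0.07,0],"spin": -4},
    {"delta_pos": [-0.005,0.115,0],"spin": -6},
    {"delta_pos": [-0.01,0.16,0],"spin": -8},
    {"delta_pos": [-0.016,0.205,0],"spin": -10},
    {"delta_pos": [-0.022,0.25,0],"spin": -12},
    {"delta_pos": [-0.028,0.295,0],"spin": -13.7},
    {"delta_pos": [-0.034,0.34,0],"spin": -13.7}
  ]
}}

```text
clock: 12.9
ee_pos: [0.5093, -0.1233, 0.1836]
eef_rot: [[0.971, 0.238, 0.001], [0.238, -0.971, -0.0], [0.001, 0.0, -1.0]]
ft_force: [0.5, 1.2, 0.0]
grip_width: 0.998
```

{"name": "jog_arm", "arguments": {
  "motion": [
    {"delta_pos": [0,0,0],"spin": 0}
  ]
}}

```text
clock: 13.0
ee_pos: [0.5092, -0.1255, 0.1835]
eef_rot: [[0.972, 0.234, 0.0], [0.234, -0.972, -0.001], [0.0, 0.001, -1.0]]
ft_force: [0.8, 0.4, 0.7]
grip_width: 1.0
```

```bash
python3 - <<'E'
from h import *
o=ctrl.observe();print(o['ee_pos'],o['clock']);R=np.array(o['eef_rot']);print(R.round(3))
print((R.T@(np.array([.497,-.3115,.17])-o['ee_pos'])).round(4))
E
```

```text
[ 0.50915867 -0.12547213  0.1835326 ] 13.0
[[ 0.972  0.234  0.   ]
 [ 0.234 -0.972 -0.001]
 [ 0.     0.001 -1.   ]]
[-0.0553  0.178   0.0136]
```

{"name": "jog_arm", "arguments": {
  "motion": [
    {"delta_pos": [-0.012,0.04,0.003],"spin": 0},
    {"delta_pos": [-0.026,0.084,0.006],"spin": 0},
    {"delta_pos": [-0.04,0.128,0.01],"spin": 0},
    {"delta_pos": [-0.05,0.16,0.013],"spin": 0},
    {"delta_pos": [-0.0553,0.178,0.0136],"spin": 0},
    {"delta_pos": [-0.0553,0.178,0.0136],"spin": 0}
  ]
}}

```text
clock: 13.6
ee_pos: [0.4981, -0.3091, 0.1696]
eef_rot: [[0.972, 0.235, 0.0], [0.235, -0.972, 0.0], [0.0, -0.0, -1.0]]
ft_force: [-0.4, 0.8, -0.2]
grip_width: 1.0
```

```bash
python3 - <<'E'
from h import *
p,d,i=snap('wrist','w5');z=load('w5')
o=ctrl.observe();print(o['ee_pos'],o['clock'])
print(w2p(z,[[.497,-.3115,.057],[.5953,-.2876,.057],[.401,-.335,.057]]))
E
```

```text
[ 0.49803077 -0.30777285  0.16957189] 13.65
[[322.28366315 222.51078023]
 [322.31431627  89.41288823]
 [322.43053434 333.04492343]]
```

View pics/w5.png

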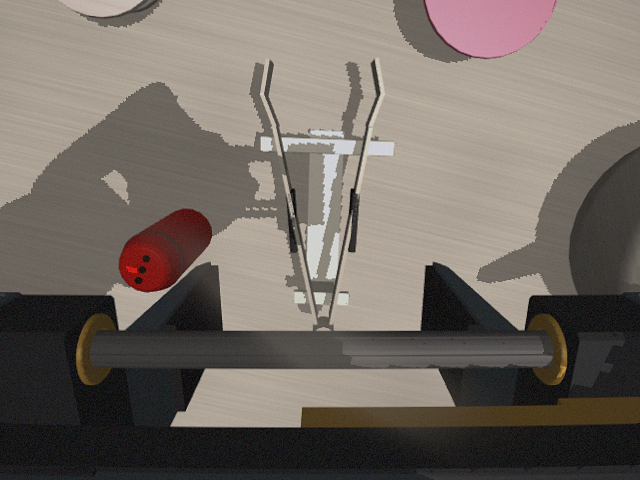

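The tongs appear symmetric in the wrist view: grips at (292,220) and (354,220), and the predicted grip point (322,222) falls between them. Descending slowly.

{"name": "jog_arm", "arguments": {
  "motion": [
    {"delta_pos": [0,0,0.035],"spin": 0},
    {"delta_pos": [0,0,0.07],"spin": 0},
    {"delta_pos": [0,0,0.095],"spin": 0},
    {"delta_pos": [0,0,0.11],"spin": 0},
    {"delta_pos": [0,0,0.11],"spin": 0}
  ]
}}

```text
clock: 14.15
ee_pos: [0.4972, -0.3064, 0.0583]
eef_rot: [[0.971, 0.238, -0.002], [0.238, -0.971, 0.002], [-0.002, -0.002, -1.0]]
ft_force: [-0.9, -0.2, -0.1]
grip_width: 1.002
```

```bash
python3 - <<'E'
from h import *
o=ctrl.observe();print(o['ee_pos'],o['clock']);R=np.array(o['eef_rot']);print(R.round(3))
print((R.T@(np.array([.497,-.3115,.028])-o['ee_pos'])).round(4))
E
```

```text
[ 0.49715966 -0.30635835  0.05832183] 14.15
[[ 0.971  0.238 -0.002]
 [ 0.238 -0.971  0.002]
 [-0.002 -0.002 -1.   ]]
[-0.0013  0.005   0.0303]
```

{"name": "jog_arm", "arguments": {
  "motion": [
    {"delta_pos": [-0.001,0.005,0],"spin": 0},
    {"delta_pos": [-0.001,0.005,0.01],"spin": 0},
    {"delta_pos": [-0.001,0.005,0.02],"spin": 0},
    {"delta_pos": [-0.001,0.005,0.029],"spin": 0},
    {"delta_pos": [-0.001,0.005,0.029],"spin": 0}
  ]
}}

```text
clock: 14.65
ee_pos: [0.4971, -0.3127, 0.0293]
eef_rot: [[0.972, 0.237, -0.002], [0.237, -0.972, 0.001], [-0.001, -0.002, -1.0]]
ft_force: [-1.2, 0.7, 0.3]
grip_width: 0.998
```

{"name": "jog_arm", "arguments": {
  "motion": [
    {"delta_pos": [0,0,0],"spin": 0},
    {"delta_pos": [0,0,0],"spin": 0},
    {"delta_pos": [0,0,0],"spin": 0},
    {"delta_pos": [0,0,0],"spin": 0},
    {"delta_pos": [0,0,0],"spin": 0},
    {"delta_pos": [0,0,0],"spin": 0},
    {"delta_pos": [0,0,0],"spin": 0}
  ],
  "gripper": 0.1,
  "squeeze": 40
}}

```text
clock: 15.35
ee_pos: [0.4979, -0.3132, 0.0308]
eef_rot: [[0.972, 0.237, 0.0], [0.237, -0.972, -0.0], [0.0, 0.0, -1.0]]
ft_force: [-0.0, -0.7, -0.6]
grip_width: 0.553
```

{"name": "jog_arm", "arguments": {
  "motion": [
    {"delta_pos": [0,0,0],"spin": 0},
    {"delta_pos": [0,0,0],"spin": 0},
    {"delta_pos": [0,0,0],"spin": 0},
    {"delta_pos": [0,0,0],"spin": 0}
  ],
  "gripper": 0.04,
  "squeeze": 40
}}

```text
clock: 15.75
ee_pos: [0.4979, -0.3132, 0.0308]
eef_rot: [[0.972, 0.237, 0.0], [0.237, -0.972, -0.0], [0.0, 0.0, -1.0]]
ft_force: [-0.2, 1.2, 0.4]
grip_width: 0.522
```

{"name": "jog_arm", "arguments": {
  "motion": [
    {"delta_pos": [0,0,-0.008],"spin": 0},
    {"delta_pos": [0,0,-0.02],"spin": 0},
    {"delta_pos": [0,0,-0.035],"spin": 0},
    {"delta_pos": [0,0,-0.05],"spin": 0},
    {"delta_pos": [0,0,-0.05],"spin": 0},
    {"delta_pos": [0,0,-0.05],"spin": 0}
  ]
}}

```text
clock: 16.35
ee_pos: [0.4982, -0.3134, 0.0815]
eef_rot: [[0.972, 0.237, 0.001], [0.237, -0.972, -0.001], [0.001, 0.001, -1.0]]
ft_force: [-0.1, 0.8, -0.3]
grip_width: 0.522
```

```bash
python3 - <<'E'
from fit import *
o=ctrl.observe();print(o['ee_pos'],o['ft_force'],o['torque'],o['grip_width'],o['clock'])
snap('wrist','w6');snap('scene','scene6')
a=[cv2.resize(load(n)['p'][y:y+h,x:x+w,::-1],(400,300)) for n,x,y,w,h in(('w6',0,0,640,480),('scene6',130,180,200,150))]
cv2.imwrite('pics/c6.png',np.hstack(a))
E
```

```text
[ 0.4982141  -0.31343223  0.08145211] [-0.06993252  0.82339128 -0.28986516] [-0.00314879  0.00396611 -0.0267196 ] 0.5222261515077375 16.35
```

View pics/c6.png

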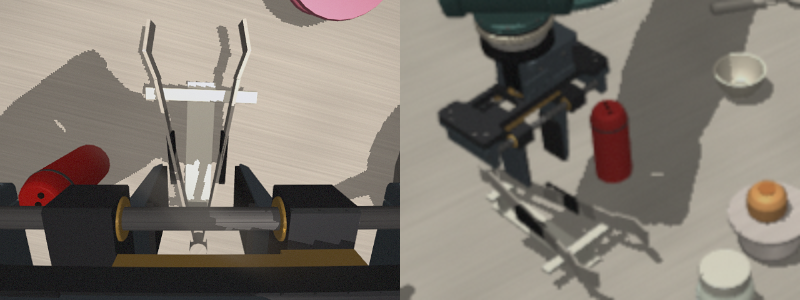

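The tongs stayed on the rest, so the opening reading isn't a linear scale of the gap. Measuring the real finger gap from the wrist depth.

```bash
python3 - <<'E'
from h import *
for n in ('w5','w6','w2'):
    z=load(n);P=cloud(z);T=z['T'];
    # express in camera-right coords: lateral coordinate = camera x axis
    Rw=T[:3,0]; 
    L=(P-T[:3,3])@Rw; D=z['d']
    for r in (270,280,290):
        row=D[r]; s=row<.30
        xs=np.nonzero(s&(row>0))[0]
        lft=xs[xs<322];rgt=xs[xs>322]
        if len(lft)and len(rgt): print(n,r,lft.max(),rgt.min(),L[r,lft.max()],L[r,rgt.min()],P[r,lft.max(),2],P[r,rgt.min(),2])
for n in('scene6',):
    pass
E
```

```text
w5 270 218 424 -0.04554548574163898 0.045564208343419746 0.20741156301371433 0.2065673431736929
w5 280 218 424 -0.045638486752973814 0.045606431311956706 0.2082934752928349 0.20764259567900745
w5 290 219 423 -0.04587240370354436 0.045405024256886216 0.20700989513986276 0.20797155208904028
w6 270 288 345 -0.021691779475755162 0.015403095304903022 0.03711760773742878 0.03909989342546105
w6 280 290 343 -0.02040219238707743 0.014186652301366294 0.03872163388783634 0.03949593130316653
w6 290 293 341 -0.018761084183259457 0.013012490681752163 0.03622711460266348 0.038828506506743854
w2 270 295 348 -0.011469271723634931 0.011680868285447912 0.1972070565215402 0.19766619772992008
w2 280 295 348 -0.011400973397783098 0.01168451732775105 0.19942269548997255 0.1988276061903649
w2 290 295 348 -0.01150979452507837 0.011633337214376387 0.19905941567001795 0.20077585587569755
```

```bash
python3 - <<'E'
from h import *
z=load('w6');P=cloud(z);D=z['d']
for r in range(30,280,20):
    s=(P[r,:,2]>.04)&(P[r,:,2]<.13); u=np.nonzero(s)[0]; u=u[(u>200)&(u<440)]
    print(r,[(int(a),np.round(P[r,a],3).tolist()) for a in u][::3])
p=load('w6')['p'][:,:,::-1]
cv2.imwrite('pics/w6c.png',cv2.resize(p[180:420,160:480],(800,600)))
E
```

```text
30 [(235, [0.607, -0.243, 0.06]), (238, [0.607, -0.244, 0.061]), (389, [0.625, -0.319, 0.061]), (392, [0.625, -0.321, 0.061])]
50 [(232, [0.597, -0.243, 0.061]), (235, [0.597, -0.245, 0.061]), (238, [0.598, -0.246, 0.059]), (241, [0.599, -0.246, 0.051]), (244, [0.6, -0.245, 0.042]), (385, [0.619, -0.322, 0.043]), (388, [0.617, -0.322, 0.052]), (391, [0.616, -0.323, 0.06]), (394, [0.617, -0.325, 0.06])]
70 [(229, [0.587, -0.244, 0.062]), (232, [0.587, -0.245, 0.062]), (235, [0.588, -0.246, 0.06]), (238, [0.588, -0.246, 0.051]), (241, [0.589, -0.246, 0.043]), (389, [0.609, -0.326, 0.047]), (392, [0.608, -0.327, 0.054]), (395, [0.607, -0.328, 0.062]), (398, [0.608, -0.329, 0.061])]
90 [(231, [0.577, -0.246, 0.06]), (234, [0.578, -0.248, 0.059]), (237, [0.578, -0.249, 0.06]), (240, [0.579, -0.249, 0.049]), (387, [0.599, -0.329, 0.043]), (390, [0.598, -0.329, 0.054]), (393, [0.598, -0.33, 0.06]), (396, [0.598, -0.331, 0.059])]
110 [(239, [0.568, -0.252, 0.059]), (242, [0.569, -0.254, 0.059]), (245, [0.569, -0.255, 0.06]), (248, [0.569, -0.255, 0.05]), (380, [0.587, -0.328, 0.045]), (384, 
[... 1919 characters left out ...]
 [0.509, -0.284, 0.129]), (258, [0.507, -0.285, 0.126]), (261, [0.507, -0.286, 0.125]), (264, [0.508, -0.287, 0.127]), (267, [0.506, -0.288, 0.12]), (273, [0.482, -0.289, 0.057]), (276, [0.483, -0.291, 0.058]), (279, [0.483, -0.292, 0.056]), (282, [0.483, -0.294, 0.056]), (285, [0.481, -0.296, 0.05]), (346, [0.488, -0.333, 0.045]), (349, [0.493, -0.333, 0.057]), (352, [0.493, -0.335, 0.056]), (355, [0.494, -0.337, 0.057]), (358, [0.494, -0.339, 0.056]), (361, [0.495, -0.34, 0.056]), (378, [0.519, -0.334, 0.126]), (381, [0.52, -0.336, 0.125]), (384, [0.52, -0.337, 0.126]), (387, [0.522, -0.337, 0.13]), (391, [0.522, -0.339, 0.129]), (394, [0.522, -0.34, 0.129]), (399, [0.523, -0.342, 0.129])]
```

View pics/w6c.png

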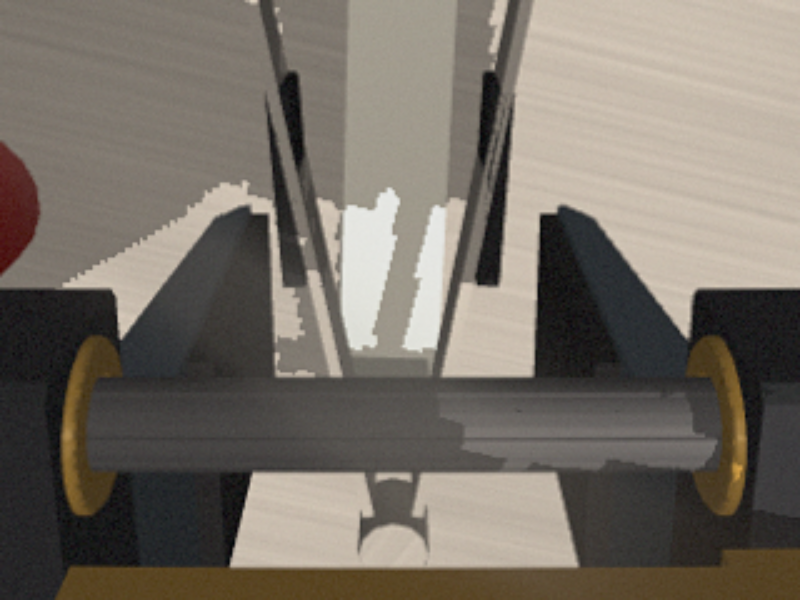

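```bash
python3 - <<'E'
from h import *
for n,tz in (('w5',.1696),('w6',.0815),('w2',.1583)):
    z=load(n);P=cloud(z)
    m=(z['d']<.27)&(z['d']>0); m[:255]=0;m[340:]=0;m[:,:160]=0;m[:,480:]=0
    m&=(P[...,2]<tz+.09)&(P[...,2]>tz-.05)
    if n=='w6': m&=P[...,2]>.07
    v,u=np.nonzero(m);h=P[m][:,2]-tz
    i=np.argsort(h)[:8];print(n,[(int(u[k]),int(v[k]),round(float(h[k]),4)) for k in i],np.percentile(h,[1,10,50]))
snap('side','side7')
for n,t,b in(('side7','s7',(250,100)),('scene6','s6',(140,190))):
    im=load(n)['p'][b[1]:b[1]+180,b[0]:b[0]+240,::-1];cv2.imwrite(f'pics/{t}.png',cv2.resize(im,(800,600),interpolation=cv2.INTER_CUBIC))
    o=ctrl.observe(); print(n,((w2p(load(n),[o['ee_pos'],np.array(o['ee_pos'])+[0,0,.0188]])-b)*800/240).round(0).tolist())
E
```

```text
w5 [(219, 285, 0.0361), (220, 298, 0.0361), (422, 303, 0.0362), (424, 271, 0.0364), (221, 316, 0.0364), (218, 274, 0.0364), (219, 288, 0.0364), (429, 265, 0.0366)] [0.03755871 0.04319392 0.06395928]
w6 [(374, 314, 0.0363), (260, 265, 0.0364), (375, 285, 0.0366), (375, 288, 0.0366), (268, 284, 0.0366), (383, 263, 0.0366), (268, 286, 0.0366), (262, 265, 0.0367)] [0.03793242 0.04448285 0.06762462]
w2 [(296, 306, 0.0355), (296, 307, 0.0357), (296, 305, 0.0359), (349, 265, 0.0361), (347, 306, 0.0362), (288, 262, 0.0364), (296, 309, 0.0364), (296, 310, 0.0366)] [0.0377709  0.04526042 0.06809365]
side7 [[544.0, 325.0], [547.0, 303.0]]
scene6 [[204.0, 284.0], [200.0, 264.0]]
```

View pics/s6.png

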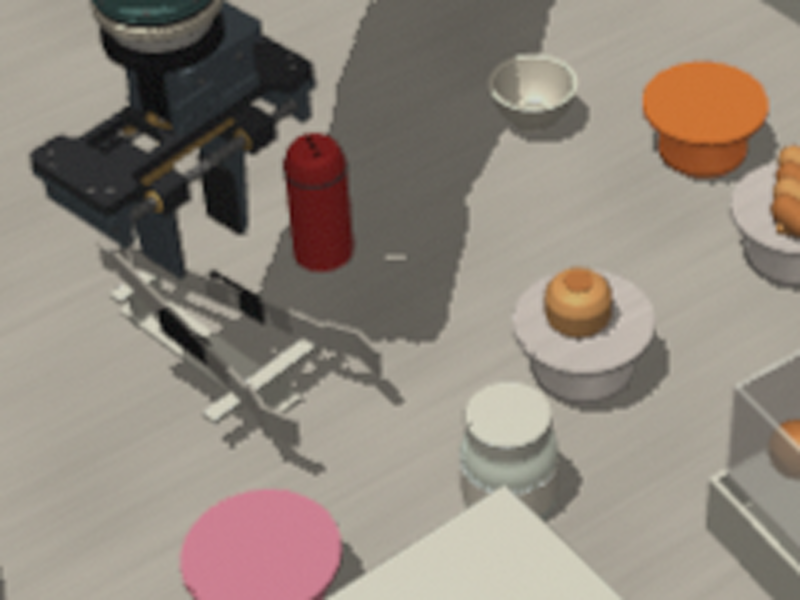

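View pics/s7.png

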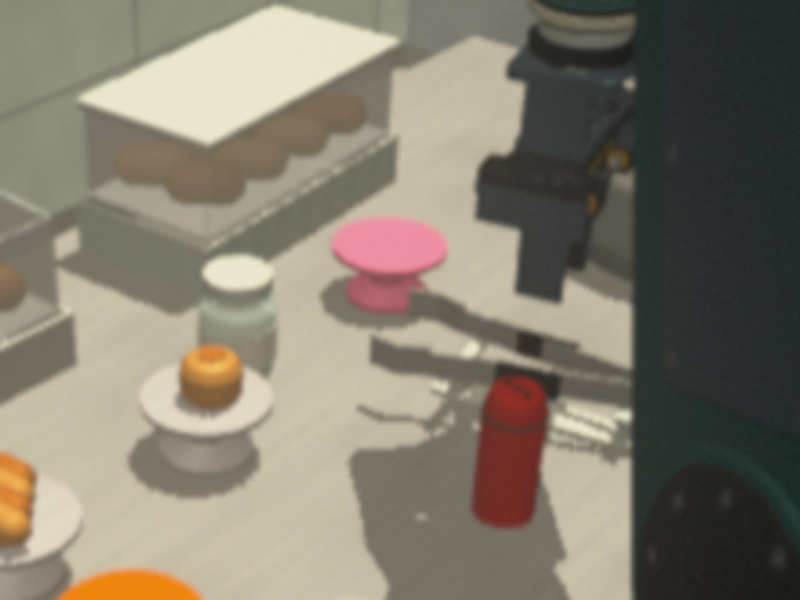

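The fingertips sit about 36 mm above the reported TCP, both in wrist depth (35.5–36.6 mm in three pictures) and in the scene view. That explains both failed grasps: the pads passed over the tongs, and the shaker was held only by its cap. I'll use tip = TCP + 36 mm from here, after checking the gripper body's true height for clearance.

```bash
python3 - <<'E'
from h import *
z=load('w5');P=cloud(z);o=ctrl.observe()
c=np.array([.498,-.308,.1696]);R=np.array([[.972,.235,0],[.235,-.972,0],[0,0,-1]])
q=(P-c)@R  # tool coords
for (r,u) in [(265,218),(290,180),(320,150),(310,60),(340,60),(380,60),(420,60),(350,95),(340,320),(360,320),(420,320),(410,400),(450,320),(380,190),(430,20),(300,10)]:
    print((u,r),q[r,u].round(3),'d',z['d'][r,u].round(3))
E
```

```text
(218, 265) [-0.058 -0.098  0.17 ] d 0.4
(180, 290) [ 0.017 -0.049 -0.069] d 0.15
(150, 320) [ 0.017 -0.051 -0.093] d 0.127
(60, 310) [ 0.038 -0.053 -0.129] d 0.086
(60, 340) [ 0.036 -0.047 -0.139] d 0.077
(60, 380) [ 0.028 -0.048 -0.14 ] d 0.078
(60, 420) [ 0.018 -0.05  -0.14 ] d 0.081
(95, 350) [ 0.031 -0.045 -0.133] d 0.084
(320, 340) [ 0.033  0.002 -0.132] d 0.085
(320, 360) [ 0.029  0.002 -0.134] d 0.084
(320, 420) [ 0.024  0.002 -0.145] d 0.075
(400, 410) [ 0.024  0.017 -0.142] d 0.077
(320, 450) [ 0.025  0.002 -0.154] d 0.066
(190, 380) [-0.01  -0.043 -0.085] d 0.142
(20, 430) [ 0.024 -0.051 -0.15 ] d 0.07
(10, 300) [ 0.036 -0.071 -0.121] d 0.095
```

The whole gripper is simply offset by 36 mm (the body starts about 80 mm above the real tips). Reopening and descending to reported z ≈ -0.008, which puts the real tips at 28 mm.

{"name": "jog_arm", "arguments": {
  "motion": [
    {"delta_pos": [-0.001,-0.002,0],"spin": 0},
    {"delta_pos": [-0.001,-0.002,0],"spin": 0},
    {"delta_pos": [-0.001,-0.002,0],"spin": 0},
    {"delta_pos": [-0.001,-0.002,0],"spin": 0},
    {"delta_pos": [-0.001,-0.002,0],"spin": 0},
    {"delta_pos": [-0.001,-0.002,0.02],"spin": 0},
    {"delta_pos": [-0.001,-0.002,0.03],"spin": 0}
  ],
  "gripper": 1
}}

```text
clock: 17.2
ee_pos: [0.4961, -0.3113, 0.0498]
eef_rot: [[0.972, 0.237, -0.001], [0.237, -0.972, 0.0], [-0.0, -0.001, -1.0]]
ft_force: [-1.0, 0.5, 0.2]
grip_width: 1.0
```

{"name": "jog_arm", "arguments": {
  "motion": [
    {"delta_pos": [0,0,0.015],"spin": 0},
    {"delta_pos": [0,0,0.03],"spin": 0},
    {"delta_pos": [0,0,0.045],"spin": 0},
    {"delta_pos": [0,0,0.054],"spin": 0},
    {"delta_pos": [0,0,0.058],"spin": 0},
    {"delta_pos": [0,0,0.058],"spin": 0}
  ]
}}

```text
clock: 17.8
ee_pos: [0.4963, -0.3114, -0.0078]
eef_rot: [[0.972, 0.237, -0.001], [0.237, -0.972, 0.0], [-0.001, -0.001, -1.0]]
ft_force: [-0.9, 0.6, 0.4]
grip_width: 0.998
```

```bash
python3 - <<'E'
from h import *
o=ctrl.observe();print(o['ee_pos'],o['ft_force'],o['grip_width'],o['clock'])
snap('scene','scene8');im=load('scene8')['p'][190:370,110:350,::-1];cv2.imwrite('pics/s8.png',cv2.resize(im,(800,600),interpolation=cv2.INTER_CUBIC))
E
```

```text
[ 0.49627955 -0.31139124 -0.0078085 ] [-0.93714789  0.55029282  0.39654932] 0.9975011043819332 17.8
```

View pics/s8.png

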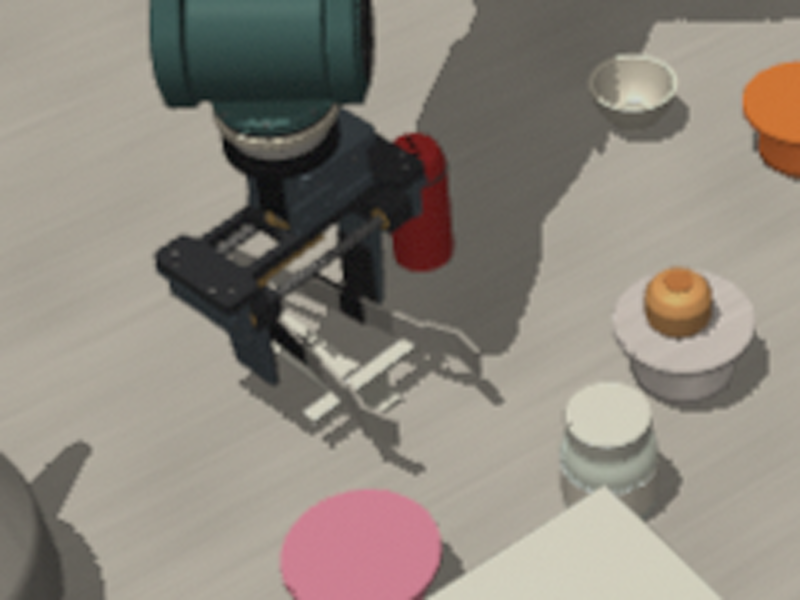

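The fingers now straddle the black grips, with no contact force. Closing to 50 mm and lifting.

{"name": "jog_arm", "arguments": {
  "motion": [
    {"delta_pos": [0,0,0],"spin": 0},
    {"delta_pos": [0,0,0],"spin": 0},
    {"delta_pos": [0,0,0],"spin": 0},
    {"delta_pos": [0,0,0],"spin": 0},
    {"delta_pos": [0,0,0],"spin": 0},
    {"delta_pos": [0,0,0],"spin": 0},
    {"delta_pos": [0,0,0],"spin": 0},
    {"delta_pos": [0,0,0],"spin": 0}
  ],
  "gripper": 0.1,
  "squeeze": 40
}}

```text
clock: 18.65
ee_pos: [0.4966, -0.3116, -0.0071]
eef_rot: [[0.972, 0.237, 0.0], [0.237, -0.972, -0.0], [0.0, 0.0, -1.0]]
ft_force: [-0.1, 0.7, 4.4]
grip_width: 0.551
```

{"name": "jog_arm", "arguments": {
  "motion": [
    {"delta_pos": [0,0,-0.006],"spin": 0},
    {"delta_pos": [0,0,-0.02],"spin": 0},
    {"delta_pos": [0,0,-0.04],"spin": 0},
    {"delta_pos": [0,0,-0.06],"spin": 0},
    {"delta_pos": [0,0,-0.08],"spin": 0},
    {"delta_pos": [0,0,-0.1],"spin": 0},
    {"delta_pos": [0,0,-0.1],"spin": 0},
    {"delta_pos": [0,0,-0.1],"spin": 0}
  ]
}}

```text
clock: 19.45
ee_pos: [0.4965, -0.3116, 0.0932]
eef_rot: [[0.972, 0.237, 0.001], [0.237, -0.972, -0.001], [0.001, 0.001, -1.0]]
ft_force: [-0.2, 0.5, -1.1]
grip_width: 0.551
```

```bash
python3 - <<'E'
from h import *
o=ctrl.observe();print(o['ee_pos'],o['ft_force'],o['grip_width'],o['clock'])
z=snap('wrist','w9');z=load('w9');P=cloud(z)
c=np.array(o['ee_pos']);R=np.array(o['eef_rot']);q=(P-c)@R
m=(P[...,2]>.1)&(P[...,2]<.18)&(np.arange(480)[:,None]<262)
for lo in np.arange(.02,.14,.01):
    s=m&(q[...,0]>lo)&(q[...,0]<lo+.01)
    if s.sum(): 
        t=q[s];top=t[:,2]<np.percentile(t[:,2],30)+.003
        l=t[top&(t[:,1]<0)];r=t[top&(t[:,1]>0)]
        print(lo.round(3),l[:,1].mean().round(4),r[:,1].mean().round(4),-l[:,2].mean().round(4),-r[:,2].mean().round(4))
E
```

```text
[ 0.49651408 -0.31158525  0.09315773] [-0.23665494  0.50307172 -1.05901326] 0.5511648244953957 19.45
0.02 -0.0219 0.0247 0.0618 0.0618
0.03 -0.0236 0.0265 0.0634 0.0633
0.04 -0.0252 0.028 0.0634 0.0634
0.05 -0.0268 0.0295 0.0634 0.0633
0.06 -0.0284 0.0309 0.0634 0.0635
0.07 -0.0296 0.032 0.0655 0.0654
0.08 -0.0322 0.0346 0.0674 0.0674
0.09 -0.0355 0.0381 0.0675 0.0674
0.1 -0.0354 0.0377 0.0672 0.0672
0.11 -0.0335 0.0358 0.066 0.0659
```

View pics/w9.png

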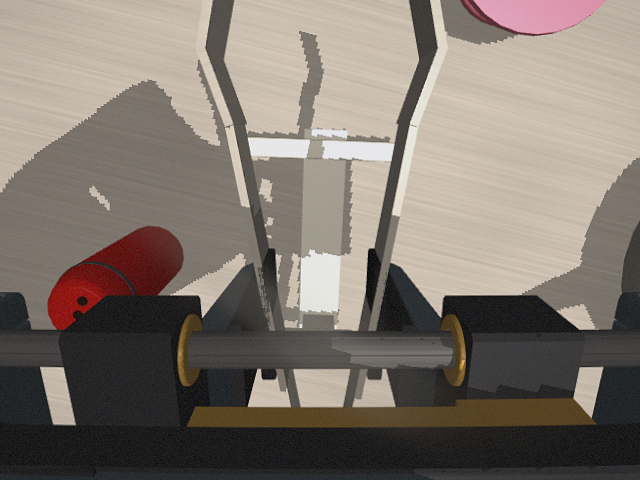

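The tongs are held, level and symmetric: underside at TCP+41 mm, tip centre about 98.5 mm ahead. Moving over the roll with their underside at 134 mm.

{"name": "jog_arm", "arguments": {
  "motion": [
    {"delta_pos": [0.01,-0.015,0],"spin": 0},
    {"delta_pos": [0.025,-0.04,0],"spin": 0},
    {"delta_pos": [0.043,-0.068,0],"spin": 0},
    {"delta_pos": [0.062,-0.097,0],"spin": 0},
    {"delta_pos": [0.08,-0.126,0],"spin": 0},
    {"delta_pos": [0.094,-0.148,0],"spin": 0},
    {"delta_pos": [0.103,-0.162,0],"spin": 0},
    {"delta_pos": [0.103,-0.162,0],"spin": 0}
  ]
}}

```text
clock: 20.3
ee_pos: [0.5581, -0.1283, 0.092]
eef_rot: [[0.971, 0.239, -0.001], [0.239, -0.971, 0.0], [-0.001, -0.001, -1.0]]
ft_force: [0.4, -0.2, -0.7]
grip_width: 0.552
```

{"name": "jog_arm", "arguments": {
  "motion": [
    {"delta_pos": [0,0,0],"spin": 0},
    {"delta_pos": [0,0,0],"spin": 0},
    {"delta_pos": [0,0,0],"spin": 0}
  ]
}}

```text
clock: 20.6
ee_pos: [0.5578, -0.1305, 0.0926]
eef_rot: [[0.972, 0.236, -0.0], [0.236, -0.972, 0.0], [-0.0, -0.0, -1.0]]
ft_force: [0.4, -0.2, -0.1]
grip_width: 0.549
```

```bash
python3 - <<'E'
from fit import *
o=ctrl.observe();print(o['ee_pos'],o['ft_force'],o['grip_width'],o['clock'])
snap('wrist','w10');z=load('w10');P=cloud(z)
c=np.array(o['ee_pos']);R=np.array(o['eef_rot']);q=(P-c)@R
print('roll pred tool',(np.array([.654,-.108,.065])-c)@R)
m=(P[...,2]>.056)&(P[...,2]<.09)&(np.hypot(P[...,0]-.654,P[...,1]+.108)<.035)
t=P[m];print(len(t),t.min(0),t.max(0)); s=t[(t[:,2]<.075)];print(circ(s[:,:2],.024,[.654,-.108]))
m=(P[...,2]>.1)&(P[...,2]<.18)&(np.arange(480)[:,None]<262)
for lo in np.arange(.06,.13,.01):
    s=m&(q[...,0]>lo)&(q[...,0]<lo+.01)
    if s.sum():
        t=q[s];top=t[:,2]<np.percentile(t[:,2],30)+.003
        print(lo.round(3),t[top&(t[:,1]<0)][:,1].mean().round(4),t[top&(t[:,1]>0)][:,1].mean().round(4),-t[top][:,2].mean().round(4))
snap('side','side10');snap('scene','scene10')
a=[cv2.resize(load(n)['p'][y:y+h,x:x+w,::-1],(400,300)) for n,x,y,w,h in(('scene10',200,180,200,150),('side10',240,120,200,150))]
cv2.imwrite('pics/c10.png',np.vstack([np.hstack(a),cv2.resize(load('w10')['p'][:225,20:620,::-1],(800,300))]))
E
```

```text
[ 0.55784873 -0.13054607  0.09261906] [ 0.35978978 -0.24326767 -0.12526941] 0.5490816141074427 20.6
roll pred tool [0.09876218 0.00077023 0.0275979 ]
6814 [ 0.63029314 -0.13347704  0.07051866] [ 0.67767446 -0.08601271  0.08865638]
(array([ 0.65427834, -0.1098748 ]), np.float64(0.0009364779616691263))
0.06 -0.0283 0.0309 0.0634
0.07 -0.0296 0.032 0.0654
0.08 -0.0322 0.0347 0.0674
0.09 -0.0354 0.0381 0.0674
0.1 -0.0353 0.0378 0.0673
0.11 -0.0334 0.0358 0.066
```

View pics/c10.png

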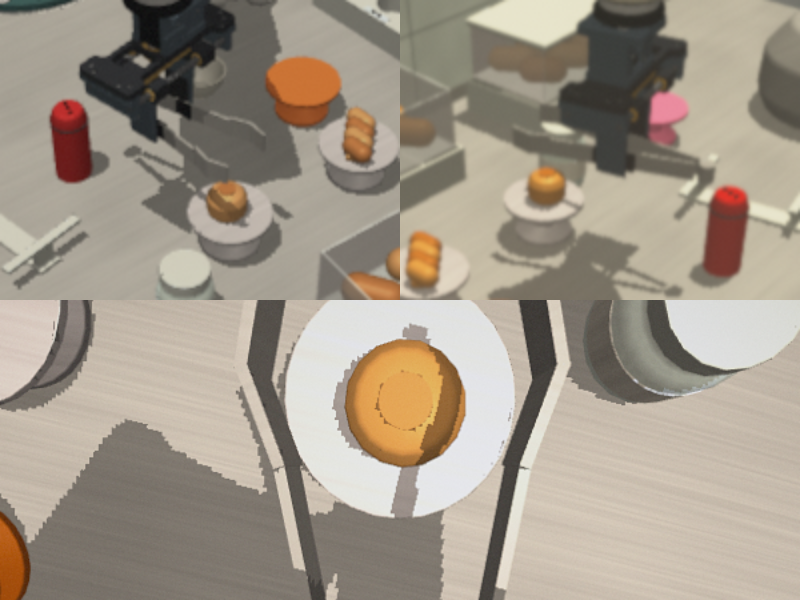

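The tips straddle the roll: its centre lies at tool (0.0985, +0.0018) and the tongs' midline at +0.0013. Lowering 79 mm.

{"name": "jog_arm", "arguments": {
  "motion": [
    {"delta_pos": [0,0,0.015],"spin": 0},
    {"delta_pos": [0,0,0.03],"spin": 0},
    {"delta_pos": [0,0,0.045],"spin": 0},
    {"delta_pos": [0,0,0.057],"spin": 0},
    {"delta_pos": [0,0,0.066],"spin": 0},
    {"delta_pos": [0,0,0.073],"spin": 0},
    {"delta_pos": [0,0,0.078],"spin": 0},
    {"delta_pos": [0,0,0.078],"spin": 0}
  ]
}}

```text
clock: 21.55
ee_pos: [0.5579, -0.1297, 0.0142]
eef_rot: [[0.972, 0.237, -0.001], [0.237, -0.972, 0.0], [-0.001, -0.0, -1.0]]
ft_force: [-0.0, -0.1, -0.6]
grip_width: 0.552
```

```bash
python3 - <<'E'
from fit import *
o=ctrl.observe();print(o['ee_pos'],o['ft_force'],o['grip_width'],o['clock'])
snap('wrist','w11');snap('side','side11');snap('scene','scene11')
a=[cv2.resize(load(n)['p'][y:y+h,x:x+w,::-1],(400,300)) for n,x,y,w,h in(('scene11',220,200,160,120),('side11',240,150,160,120))]
cv2.imwrite('pics/c11.png',np.vstack([np.hstack(a),cv2.resize(load('w11')['p'][:225,20:620,::-1],(800,300))]))
E
```

```text
[ 0.55793122 -0.1296714   0.01421851] [-0.02583918 -0.1440842  -0.56261835] 0.5524822738599999 21.55
```

View pics/c11.png

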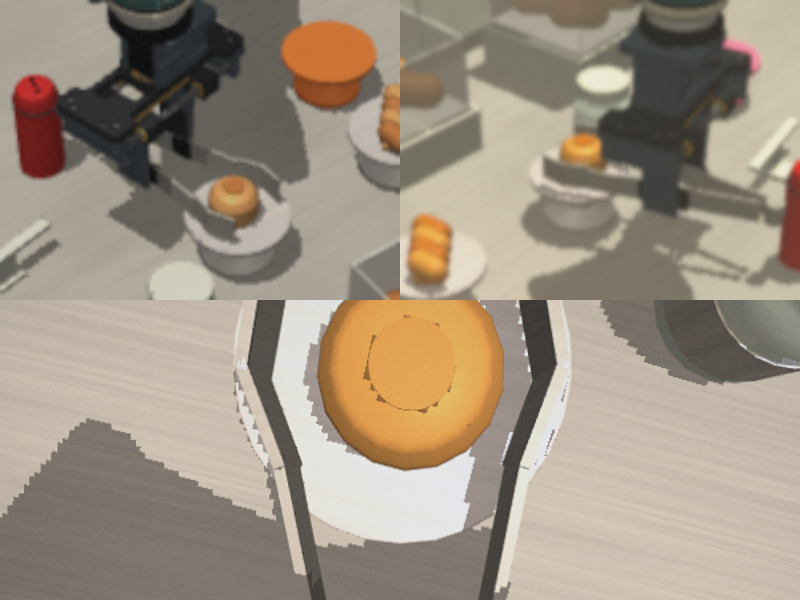

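The roll is centred between the scoops and nothing touches. Closing the tips on it.

{"name": "jog_arm", "arguments": {
  "motion": [
    {"delta_pos": [0,0,0],"spin": 0},
    {"delta_pos": [0,0,0],"spin": 0},
    {"delta_pos": [0,0,0],"spin": 0},
    {"delta_pos": [0,0,0],"spin": 0},
    {"delta_pos": [0,0,0],"spin": 0},
    {"delta_pos": [0,0,0],"spin": 0},
    {"delta_pos": [0,0,0],"spin": 0}
  ],
  "gripper": -0.4,
  "squeeze": 30
}}

```text
clock: 22.4
ee_pos: [0.5582, -0.1298, 0.0148]
eef_rot: [[0.972, 0.237, 0.0], [0.237, -0.972, -0.0], [0.0, 0.0, -1.0]]
ft_force: [0.9, -0.3, -0.3]
grip_width: 0.418
```

{"name": "jog_arm", "arguments": {
  "motion": [
    {"delta_pos": [0,0,0],"spin": 0},
    {"delta_pos": [0,0,0],"spin": 0}
  ]
}}

```text
clock: 22.6
ee_pos: [0.5582, -0.1297, 0.0147]
eef_rot: [[0.972, 0.237, 0.0], [0.237, -0.972, 0.0], [0.0, 0.0, -1.0]]
ft_force: [1.6, -0.0, -0.0]
grip_width: 0.419
```

Stopped at 38.1 mm, exactly the stated width on the roll. Lifting 10 cm gently.

{"name": "jog_arm", "arguments": {
  "motion": [
    {"delta_pos": [0,0,-0.003],"spin": 0},
    {"delta_pos": [0,0,-0.01],"spin": 0},
    {"delta_pos": [0,0,-0.02],"spin": 0},
    {"delta_pos": [0,0,-0.033],"spin": 0},
    {"delta_pos": [0,0,-0.046],"spin": 0},
    {"delta_pos": [0,0,-0.06],"spin": 0},
    {"delta_pos": [0,0,-0.074],"spin": 0},
    {"delta_pos": [0,0,-0.086],"spin": 0}
  ]
}}

```text
clock: 23.4
ee_pos: [0.5584, -0.1298, 0.1023]
eef_rot: [[0.972, 0.237, 0.001], [0.237, -0.972, -0.0], [0.001, 0.0, -1.0]]
ft_force: [0.4, -0.2, -2.0]
grip_width: 0.419
```

{"name": "jog_arm", "arguments": {
  "motion": [
    {"delta_pos": [0,0,-0.01],"spin": 0},
    {"delta_pos": [0,0,-0.016],"spin": 0},
    {"delta_pos": [0,0,-0.018],"spin": 0},
    {"delta_pos": [0,0,-0.018],"spin": 0},
    {"delta_pos": [0,0,-0.018],"spin": 0},
    {"delta_pos": [0,0,-0.018],"spin": 0},
    {"delta_pos": [0,0,-0.018],"spin": 0},
    {"delta_pos": [0,0,-0.018],"spin": 0}
  ]
}}

```text
clock: 24.2
ee_pos: [0.558, -0.1297, 0.1185]
eef_rot: [[0.972, 0.237, -0.0], [0.237, -0.972, 0.0], [-0.0, -0.0, -1.0]]
ft_force: [-0.2, 0.4, -2.3]
grip_width: 0.422
```

```bash
python3 - <<'E'
from fit import *
o=ctrl.observe();print(o['ee_pos'],o['ft_force'],o['grip_width'],o['clock'])
for n in('wrist','side','scene'):snap(n,n+'12')
c=np.array(o['ee_pos']);R=np.array(o['eef_rot'])
for n in('wrist12','side12'):
    z=load(n);P=cloud(z);p=z['p'].astype(int)
    m=(np.hypot(P[...,0]-.654,P[...,1]+.108)<.035)&(P[...,2]>.1)&(p[...,0]>p[...,2]+50)
    t=P[m];print(n,len(t),t.min(0).round(4),t.max(0).round(4),'tool',((t-c)@R).min(0).round(4),((t-c)@R).max(0).round(4))
a=[cv2.resize(load(n)['p'][y:y+h,x:x+w,::-1],(400,300)) for n,x,y,w,h in(('scene12',220,180,200,150),('side12',220,120,200,150))]
cv2.imwrite('pics/c12.png',np.vstack([np.hstack(a),cv2.resize(load('wrist12')['p'][:225,20:620,::-1],(800,300))]))
z=load('side12');P=cloud(z).reshape(-1,3);q=P[(np.hypot(P[:,0]-.543,P[:,1]-.337)<.03)&(P[:,2]>.055)]
print('shaker',circ(q[q[:,2]<.095][:,:2],.023,[.543,.337]),q[:,2].max())
E
```

```text
[ 0.55802428 -0.12969323  0.11847404] [-0.15869254  0.41914795 -2.31785969] 0.42153325994248203 24.2
wrist12 14590 [ 0.6301 -0.1312  0.161 ] [ 0.676  -0.0844  0.1915] tool [ 0.0745 -0.0223 -0.073 ] [ 0.1163  0.0245 -0.0426]
side12 159 [ 0.628  -0.131   0.1733] [ 0.6815 -0.0824  0.1908] tool [ 0.0751 -0.0266 -0.0723] [ 0.1227  0.0251 -0.0548]
shaker (array([0.54313365, 0.33786977]), np.float64(0.0009447169515619518)) 0.11786620566845862
```

View pics/c12.png

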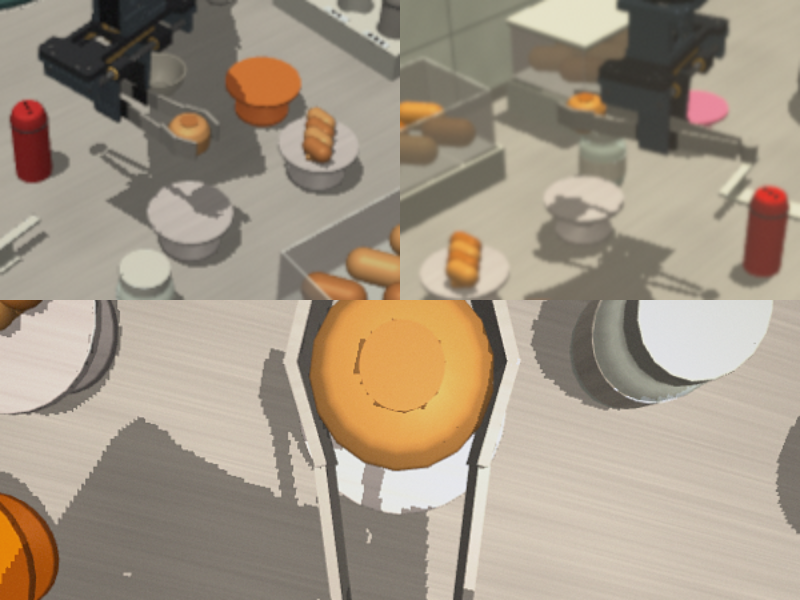

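The roll is up: its top is at 0.19 m, so the underside is about 0.154 m. It is steady in the scoops, well clear of the fingers. The shaker is still in its well. Handing in.

```bash
python3 - <<'E'
from rig import ctrl
print(ctrl.close_job())
E
```

```text
the job is handed in; nothing more can be done
None
```

The shaker is back in its three-dot well and the round roll is held up in the tongs. I handed the job in at about 24 s; no verdict was reported.

**Last checks**
- **Shaker:** it stands upright and released. It is within about 1 mm of the well centre, with its top at 116–118 mm where 115 mm is expected.
- **Roll:** it sits between the tip scoops with its underside about 154 mm above the table, roughly 10 cm above the stand. It is steady and well clear of the fingers. The grip reads 38.4 mm, against the 38 mm stated for the tongs closed on the roll.
- **Other items:** I touched neither the plaited roll, bowl, mug, jar and pepper pot nor the look-alikes. I only checked them by eye, and I did not re-measure their positions.

**What disagreed**
- **Fingertip height:** the real fingertips sit about 36 mm above the reported tool point. Because of this, my first grasps of the shaker and of the tongs came away empty, without moving either. The shaker was carried by its cap. I measured the offset from the wrist depth and allowed for it from then on.
- **Well position:** the caddy's wells lie about 4 mm off the block's centreline, so I placed the shaker by the measured rim.
- **Lifted load:** the wrist force read 2.3 N, a little above the 1.7 N expected for the tongs and roll.

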